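Clear the jammed cell dispenser and refill it

TASK

A fat odd cell is jammed in the throat of the battery-cell dispenser: pull the clearing rod out of its holder, push the cell out from behind with it, down through the clear-out hole in the hood, lift the cell from the dish into the white box for odd cells, and stand the rod back in its holder. Then refill the dispenser with every slim cell from the tray, one at a time through the infeed at its top, starting with the cell nearest the tray's tab and going along the tray in order, so that they come to the dish in that order. Do not handle slim cells that are already in the outlet run, and leave everything else on the cart where it stands.

Things in the scene. Friction and masses are not known exactly. Their poses are not given: they have to be found in the camera images.
- dispenser: Fixed gravity-feed dispenser for slim cells, 262 mm long (x), 105 wide (y), 162 high; clear walls. Origin: centre of the underside below the throat, z up. Infeed at +x, outlet at -x. One lane 68 mm wide; cells lie across it (axis along y) and roll to -x: infeed ramp, throat under the hood (x -20 to 21 mm, top z 139; funnel to 162), outlet run, then they queue at the lip (x -140).
- outlet (a point): Point on the floor of the outlet run straight below the throat, 37 mm above the dispenser's underside, at its x = 0. From here the run falls 11 degrees towards -x to the lip, where its floor is 10 mm high. A clear cover roofs it from x -29 to -75 mm; from there to the lip (the dish) it is open on top between side walls 40 mm high.
- clear_hole (a point): The clear-out hole in the hood, straight above the throat and the jammed cell: this point is the centre of the top of its funnel, 162 mm above the cart. The funnel is 29 mm wide inside at the top and narrows over 10 mm to a round vertical guide hole 15 mm in diameter and 18 mm long, which opens under the hood 134 mm above the cart.
- infeed (a point): Point on the infeed ramp in mid-lane, 62 mm in +x of the dispenser's origin, 112 mm above the cart: lay slim cells here across the lane. The ramp runs from x 13 to 103 mm, falling 11 degrees to -x, open on top; its slippery side walls lean outward, 66 mm apart at the ramp and 99 mm apart 36 mm above it. The hood is 41 mm off in -x. A cell let go a few mm above the ramp rolls away.
- dish (a point): Point on the dish floor in mid-lane, straight below the axis of a fat cell resting at the lip: 127 mm in -x of the dispenser's origin, 13 mm above the cart. The lip is two tabs, tops 30 mm above the cart, with a 36 mm wide finger notch between them.
- throat_plate (a joint): Sprung steel plate that forms the outlet side of the throat: 0 m at rest, grows as it is pressed aside towards the outlet (9 mm at most). The gap at rest narrows to 22 mm, so slim cells (18.5 mm) pass freely and the fat cell (26.5 mm) is wedged; it needs about 8 to 22 N from above and springs shut again afterwards.
- fat_cell: The jammed odd cell: grey cylinder 26.5 mm in diameter, 65 mm long, 95 g. Origin at its centre, axis along its y. It starts wedged across the throat with its top about 107 mm above the cart top, 55 mm below the top of the funnel; pressed down some 32 mm further (its top to about 75 mm above the cart top) it drops out of the throat and rolls down to the lip of the dish.
- rod: Clearing rod, 171 mm long: aluminium shaft 13 mm in diameter and 121 mm long with a flat, chamfered tip, then a black cylindrical handle 24 mm in diameter and 50 mm long at the top. 80 g. Origin at the tip, z along the rod towards the handle. Stands upright in the holder's bore.
- rod_grip (a point): Point on the rod's axis in the handle, 148 mm from the tip: where to grip.
- rod_holder: Weighted dark steel holder for the rod, loose, a block 80 x 80 x 85 mm with a funnel collar on top to 97 mm; 0.8 kg. Origin at the centre of its underside, z up. The funnel, 34 mm wide inside at the top, narrows over 12 mm to a bore 14 mm wide and 70 mm deep in the middle of the block (bore floor 15 mm above the cart top).
- holder_mouth (a point): Centre of the top of the holder's funnel, straight above the bore, 97 mm above the cart top.
- odd_box: Open white plastic box for odd cells, loose, 150 (x) x 120 (y) x 40 mm high, walls and floor 3 mm. Origin at the centre of its underside. Empty at the start.
- cell_tray: Fixed aluminium comb tray, 250 mm long (x), 90 wide (y), floor 5 mm above the cart. Five slots at x -96, -48, 0, 48, 96 mm hold slim cells across it (axis along y). Teeth 8 mm high at y +-24 to 31 mm hold the cells; their middle 48 mm is free for fingers. Rims 17 mm above the cart at y +-43. A flat tab sticks out 31 mm at the -x end: the cell nearest it is first. Origin: centre of underside.
- vase: Squat white ceramic vase, empty, 116 mm wide, 92 mm high. Bystander. Origin at the centre of its underside.
- flashlight: Red aluminium flashlight, 150 mm long (x), 42 mm thick, lying flat. Bystander. Origin at the centre of its underside.
- phone_stand: Clear acrylic phone stand, 90 x 70 mm, about 110 mm high. Bystander. Origin at the centre of its underside.
- tape_roll: Roll of clear tape, 84 mm wide, 24 mm high, lying flat. Bystander. Origin at the centre of its underside.
- mug: Blue mug, 80 mm wide, 92 mm high. Bystander. Origin at the centre of its underside.
- cell_1: Slim battery cell, grey cylinder 18.5 mm in diameter, 65 mm long, 47 g; origin at its centre, axis along its y. Starts in the first slot from the tray's tab end (tray x -96 mm), its centre 14 mm above the cart top. May be absent.
- cell_2: Slim battery cell, grey cylinder 18.5 mm in diameter, 65 mm long, 47 g; origin at its centre, axis along its y. Starts in the second slot from the tray's tab end (tray x -48 mm), its centre 14 mm above the cart top. May be absent.
- cell_3: Slim battery cell, grey cylinder 18.5 mm in diameter, 65 mm long, 47 g; origin at its centre, axis along its y. Starts in the third slot from the tray's tab end (tray x 0 mm), its centre 14 mm above the cart top. May be absent.
- cell_4: Slim battery cell, grey cylinder 18.5 mm in diameter, 65 mm long, 47 g; origin at its centre, axis along its y. Starts in the fourth slot from the tray's tab end (tray x 48 mm), its centre 14 mm above the cart top. May be absent.
- cell_5: Slim battery cell, grey cylinder 18.5 mm in diameter, 65 mm long, 47 g; origin at its centre, axis along its y. Starts in the fifth slot from the tray's tab end (tray x 96 mm), its centre 14 mm above the cart top. May be absent.
Not all that is in view belongs to the job. Leave any blue, pink or turquoise look-alike of the rod alone.

How it is judged (in metres and radians):
On the way, in this order (a step that is already met when the one before it is completed fails the run):
1. the rod, through the clear-out hole, presses on the jammed cell (contact force between rod and fat_cell above 1 N and z of rod in the frame of dispenser below 0.12 m and z of fat_cell in the frame of dispenser above 0.07 m), for 0.05 s.
2. the fat cell is out of the throat and lies in the dish (z of fat_cell in the frame of dispenser below 0.045 m and x of fat_cell in the frame of dispenser between -0.15 and -0.09 m), for 0.1 s.
3. the fat cell lies in the white box, let go (x of fat_cell in the frame of odd_box between -0.073 and 0.073 m and y of fat_cell in the frame of odd_box between -0.058 and 0.058 m and z of fat_cell in the frame of odd_box between 0 and 0.03 m and linear speed of fat_cell below 0.05 m/s and contact force between the fingers and fat_cell below 0.1 N and angle between odd_box's own z axis and vertical below 0.1 rad), for 0.2 s.
4. the cell from slot 1 has dropped through the throat to the outlet run (x of cell_1 in the frame of dispenser between -0.145 and 0.012 m and y of cell_1 in the frame of dispenser between -0.012 and 0.012 m and z of cell_1 in the frame of dispenser between 0.01 and 0.062 m), for 0.1 s.
5. the cell from slot 2 has dropped through the throat to the outlet run (x of cell_2 in the frame of dispenser between -0.145 and 0.012 m and y of cell_2 in the frame of dispenser between -0.012 and 0.012 m and z of cell_2 in the frame of dispenser between 0.01 and 0.062 m), for 0.1 s.
6. the cell from slot 3 has dropped through the throat to the outlet run (x of cell_3 in the frame of dispenser between -0.145 and 0.012 m and y of cell_3 in the frame of dispenser between -0.012 and 0.012 m and z of cell_3 in the frame of dispenser between 0.01 and 0.062 m), for 0.1 s.
7. the cell from slot 4 has dropped through the throat to the outlet run (x of cell_4 in the frame of dispenser between -0.145 and 0.012 m and y of cell_4 in the frame of dispenser between -0.012 and 0.012 m and z of cell_4 in the frame of dispenser between 0.01 and 0.062 m), for 0.1 s.
8. the cell from slot 5 has dropped through the throat to the outlet run (x of cell_5 in the frame of dispenser between -0.145 and 0.012 m and y of cell_5 in the frame of dispenser between -0.012 and 0.012 m and z of cell_5 in the frame of dispenser between 0.01 and 0.062 m), for 0.1 s.
At the end, for the whole second after the job is handed in: Fat cell at rest in the upright white box; rod upright in its upright holder (within 8 mm of its centre, tip within 10 mm of the bore floor, tilt under 0.12 rad); every slim cell present at rest in the outlet run, across the lane, loaded by the infeed in tray order from the tab (all of step 3 and all of step 4 and all of step 5 and all of step 6 and all of step 7 and all of step 8 and angle between rod's own z axis and vertical below 0.12 rad and horizontal distance between rod and rod_holder below 0.008 m and z of rod in the frame of rod_holder below 0.025 m and angle between rod_holder's own z axis and vertical below 0.1 rad and contact force between the fingers and rod below 0.1 N and linear speed of each of cell_1, cell_2, cell_3, cell_4, cell_5 below 0.05 m/s); the robot touches nothing.
It fails at once if the fingers handle a slim cell that is in the outlet run ((x of cell_1 in the frame of dispenser between -0.145 and 0.012 m and y of cell_1 in the frame of dispenser between -0.012 and 0.012 m and z of cell_1 in the frame of dispenser between 0.01 and 0.062 m and contact force between the fingers and cell_1 above 0.5 N) or (x of cell_2 in the frame of dispenser between -0.145 and 0.012 m and y of cell_2 in the frame of dispenser between -0.012 and 0.012 m and z of cell_2 in the frame of dispenser between 0.01 and 0.062 m and contact force between the fingers and cell_2 above 0.5 N) or (x of cell_3 in the frame of dispenser between -0.145 and 0.012 m and y of cell_3 in the frame of dispenser between -0.012 and 0.012 m and z of cell_3 in the frame of dispenser between 0.01 and 0.062 m and contact force between the fingers and cell_3 above 0.5 N) or (x of cell_4 in the frame of dispenser between -0.145 and 0.012 m and y of cell_4 in the frame of dispenser between -0.012 and 0.012 m and z of cell_4 in the frame of dispenser between 0.01 and 0.062 m and contact force between the fingers and cell_4 above 0.5 N) or (x of cell_5 in the frame of dispenser between -0.145 and 0.012 m and y of cell_5 in the frame of dispenser between -0.012 and 0.012 m and z of cell_5 in the frame of dispenser between 0.01 and 0.062 m and contact force between the fingers and cell_5 above 0.5 N)).
It fails at once if a bystander is moved more than 40 mm or tipped (distance of any of vase, flashlight, phone_stand, tape_roll, mug from where it was at the start of the episode above 0.04 m or angle between any of vase, flashlight, phone_stand, tape_roll, mug's own z axis and vertical above 0.5 rad).
Of cell_1, cell_2, cell_3, cell_4, cell_5 only 3 to 5 are there at a start; the rules pass over those that are not, and their reading is None.
At some moment in a run one of odd_box, rod_holder may be knocked a few centimetres aside while the robot is not near it.
It also fails if it takes over 210 s, if anything falls off the work surface, if the arm or the gripper's body presses on something with over 40 N, if the wrist force passes 120 N, or if a joint passes its speed limit or range.

ROBOT

A 6-joint arm with a two-finger parallel gripper is mounted at the origin on the work surface. World frame = base frame: x ahead of the robot, y to its left, z up, the work surface at z = 0. Lengths are in mm, angles in degrees, forces in N, time in s.
With the tool pointing down it reaches from about 300 to 850 mm from the base axis. Payload 4.2 kg.
Tool frame: the origin (TCP) lies midway between the tips of the shut fingers; the grasp point (between the pads) lies 19 mm behind it; x points along the fingers, y is the direction in which the jaws open and shut, and the axes are right-handed (so a half turn about x gives the same grasp; the last joint's range is limited). The gripper opens to 91 mm and grips with 3 to 60 N. Pads are 32 mm wide; open, the fingers measure 118 mm over their backs; the gripper's body (76 mm by 178 mm) begins 60 mm behind the grasp point.
Start: joints at [64.057, 18.312, 89.639, -0, 72.044, -1.146], TCP at [241.168, 521.998, 213.976] pointing down, gripper open.
Joint ranges: [-177.97, 177.97], [-48.28, 115.42], [12.27, 149.76], [-77.06, 257.06], [2.81, 150.46], [-146.56, 146.56]. Speed limits (degrees/s): [147.25, 147.25, 180, 180, 180, 180].

INTERFACE

Orientations are given as [roll, pitch, yaw] about the fixed x, y, z axes, in that order (R = Rz(yaw) Ry(pitch) Rx(roll)).
In Python, from workcell import * gives the robot as it stands.
- The arm moves only by the shell command python3 -m handwheel 'ROWS' [FORCE]. ROWS is a JSON object of lists of equal length, an entry for each row: "gripper": the closure, from 0 (fully open) to 1 (shut); "offset": the shift along the tool's x, y, z in mm, a list of three; "rot": the turn, a rotation vector about the tool's x, y, z in degrees, a list of three. A call has 1 to 5 rows; each row is the pose to reach, as a shift and turn from the pose commanded when the call began, along the tool's axes at that moment; what a row does not reach only later rows make up. A row lasts 1/12 s, in which the tool goes at most 41.7 mm and 7.16 degrees, less where a joint would pass 70% of its speed; a pose out of reach is approached as far as the arm can. A call with a gripper value outside its range is refused whole. The fingers move at their own pace and stop on an object; FORCE is the grip in N (left out, the last holds). Time passes only in rows, so rows that repeat a pose let the fingers close. It gives the time, the measured TCP pose, the force and the opening at its end, in the units of the state.
- state(): the state, without advancing time (a new reading comes with each control period).
- grab_frame(name): name is "scene" or "top" or "wrist"; returns the picture (384x512x3 uint8, red, green, blue); there is no depth.
- camera_params(name): a dict with "fx", "fy", "cx", "cy" (pixels), "position" and "attitude" of the camera in the world; the wrist camera has in their place "hand_eye" (4x4, takes a point from camera to tool coordinates, whose origin is the TCP and whose axes are the tool frame's). Camera axes: x right, y up, looking along -z (the intrinsics and any distortion apply to the point x, -y, -z); pixel columns grow to the right and rows downward; lengths in mm; the calibration is good to about 2 mm. A picture is of the moment at which its call begins: read the wrist's pose just before it. camera_params takes no time and is no camera call.
- job_done(): hands the job in, once; it reports no verdict.
The state is a dict: "time_s": time; "qpos": joint angles; "qvel": joint speeds; "effort": joint torques, N m; "ee_pos": TCP position; "ee_rot": TCP orientation; "force": force on the tool from outside, world axes, zero at the start; "torque": the same for the moment, N m; "gripper_width": finger opening in mm.
Only numpy, scipy, OpenCV 4.12 (cv2) and the standard library are available. Lean on these libraries where they do the work, as an engineer would, in place of code of your own. Each camera call takes 0.05 s, during which the arm holds its last target.

## Working session

There is one attempt and no reset: what is moved stays moved. The work goes in short steps, Python scripts to look and compute and a shell command to move; the robot and the scene stay as the last step left them, time stands still between calls to the robot, and variables do not carry over. Pictures are saved under pics/ and viewed, and the job is handed in when it is done.

```bash
ls; mkdir -p pics
python3 - <<'E'
from workcell import *
import cv2
print(state())
for n in("scene","top","wrist"):
    print(n,camera_params(n))
    f=grab_frame(n); cv2.imwrite(f"pics/a_{n}.png",f[:,:,::-1])
E
```

```text
pics
{'time_s': 0.0, 'qpos': array([ 6.40556099e+01,  1.83512216e+01,  8.97078928e+01, -3.29477997e-04,
        7.20443656e+01, -1.14487514e+00]), 'qvel': array([-0.09171347, -0.06595939,  0.04924694, -0.02157738, -0.01755444,
        0.02516666]), 'effort': array([-1.25843559e-03, -4.12445927e+01, -2.31978571e+01,  7.27015338e-02,
        4.52915090e-02, -1.28211072e-04]), 'ee_pos': array([240.94328246, 521.50788077, 213.11442563]), 'ee_rot': array([ -90.97143411,   89.89651948, -115.77084726]), 'force': array([ 0.71790709, -0.35245451,  0.40516575]), 'torque': array([ 0.06079943, -0.02716288,  0.00781637]), 'gripper_width': 91.42541389880377}
scene {'fx': 348.50923568674096, 'fy': 348.50923568674096, 'cx': 255.62135430778375, 'cy': 192.79321204371806, 'position': array([ 847.02667257, -400.76055841,  883.33617955]), 'attitude': array([35.04059922, -0.34286871, 38.22394136])}
top {'fx': 375.64799524557554, 'fy': 375.64799524557554, 'cx': 248.14216298545674, 'cy': 192.03354113045927, 'position': array([ 410.5368359 ,   -4.99360712, 1330.0705835 ]), 'attitude': array([  3.81669462,   1.14616236, -89.14147394])}
wrist {'fx': 291.0112079812973, 'fy': 291.0112079812973, 'cx': 254.99489560689628, 'cy': 191.18634636331583, 'hand_eye': array([[-7.36313332e-04,  2.44487990e-01, -9.69652041e-01,
        -1.71325386e+02],
       [ 9.99998848e-01,  1.46693120e-03, -3.89485513e-04,
         1.29317303e-01],
       [ 1.32718830e-03, -9.69651211e-01, -2.44488788e-01,
        -6.89584113e+01],
       [ 0.00000000e+00,  0.00000000e+00,  0.00000000e+00,
         1.00000000e+00]])}
```

View pics/a_scene.png

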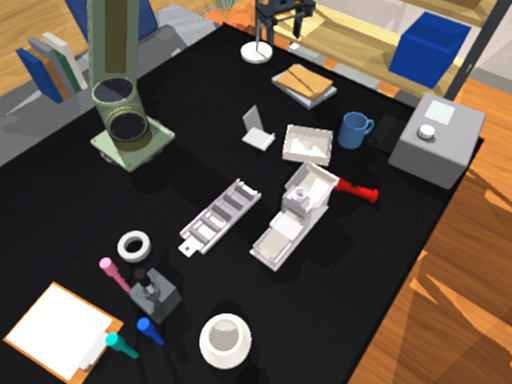

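View pics/a_top.png

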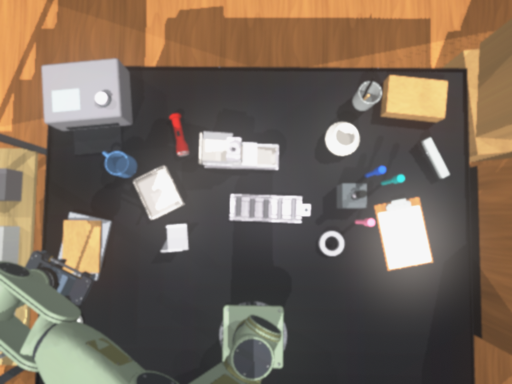

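View pics/a_wrist.png

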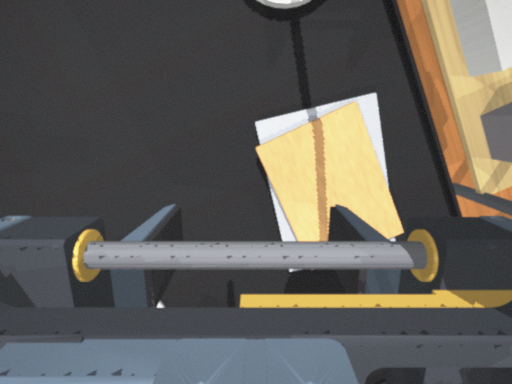

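```bash
cat > h.py <<'E'
import numpy as np, cv2
from scipy.spatial.transform import Rotation as R
from workcell import *
def Rm(e): return R.from_euler('xyz',e,degrees=True).as_matrix()
def campose(name,st=None):
    p=camera_params(name)
    if name!='wrist': M=Rm(p['attitude']);t=np.array(p['position'])
    else:
        st=st or state(); T=Rm(st['ee_rot']); H=np.array(p['hand_eye'])
        M=T@H[:3,:3]; t=T@H[:3,3]+st['ee_pos']
    return p,M,t
def proj(name,X,st=None):
    p,M,t=campose(name,st); c=M.T@(np.asarray(X,float)-t)
    return np.array([p['cx']+p['fx']*c[0]/-c[2], p['cy']-p['fy']*c[1]/-c[2]])
def back(name,u,v,z,st=None):
    p,M,t=campose(name,st); d=M@np.array([(u-p['cx'])/p['fx'],-(v-p['cy'])/p['fy'],-1])
    return t+d*(z-t[2])/d[2]
def crop(name,f,u0,v0,u1,v1,s,out):
    c=f[v0:v1,u0:u1,::-1]; c=cv2.resize(c,None,fx=s,fy=s,interpolation=cv2.INTER_CUBIC)
    for u in range((u0+9)//10*10,u1,10):
        cv2.line(c,((u-u0)*s,0),((u-u0)*s,6 if u%50 else 14),(0,255,0),1)
        if u%20==0: cv2.putText(c,str(u),((u-u0)*s+2,22),0,.35,(0,255,0),1)
    for v in range((v0+9)//10*10,v1,10):
        cv2.line(c,(0,(v-v0)*s),(6,(v-v0)*s),(0,255,0),1)
        if v%20==0: cv2.putText(c,str(v),(8,(v-v0)*s+4),0,.35,(0,255,0),1)
    cv2.imwrite(out,c)
def inv(X): # TCP pos delta
    pass
E
python3 - <<'E'
from h import *
import cv2
f=cv2.imread('pics/a_top.png')[:,:,::-1]
crop('top',f,185,110,385,260,4,'pics/b1.png')
f=cv2.imread('pics/a_scene.png')[:,:,::-1]
crop('scene',f,170,120,350,280,4,'pics/b2.png')
st=state()
print(proj('top',[0,0,0]),proj('scene',[0,0,0]),proj('top',st['ee_pos']))
E
```

```text
[252.61125482 335.97348797] [133.13864267 140.3116243 ] [ 77.25947038 271.72634273]
```

View pics/b1.png

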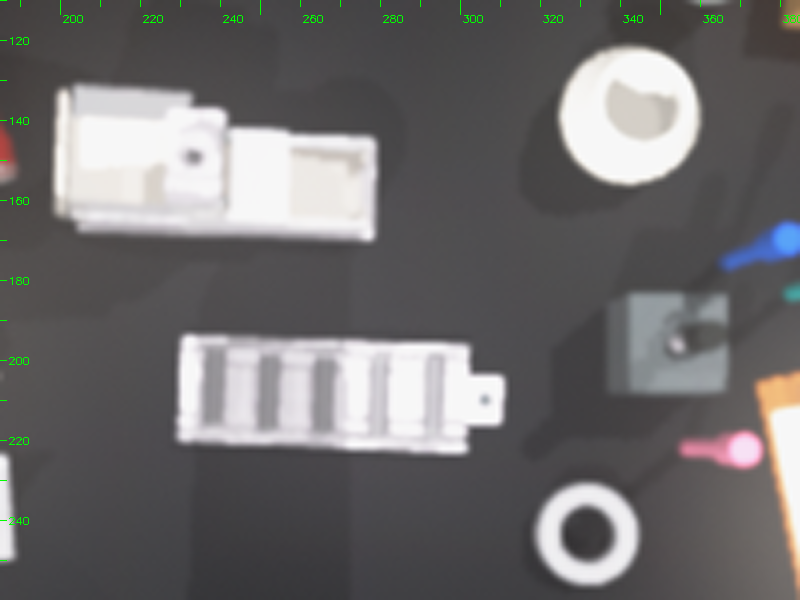

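View pics/b2.png

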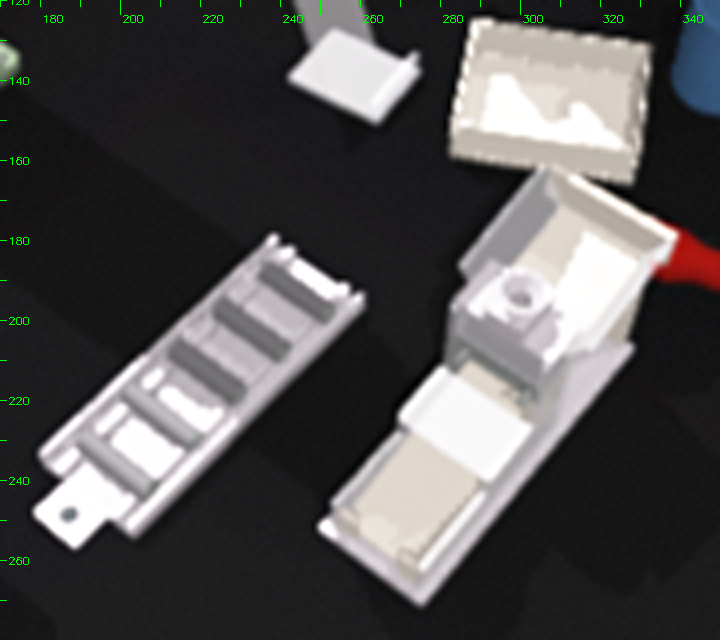

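Run:
```python
from h import *
np.set_printoptions(precision=1,suppress=True)
print('hole',back('top',233,149,158),back('scene',297.5,193,158))
print('rodtop',back('top',361,193,186))
print('mouth',back('top',354.5,195.5,90))
print('tray ends',back('top',231,207,17),back('top',302,211,17),back('top',306,210,5))
print('tray scene tab hole',back('scene',187,248,5))
print('box',back('top',158,192,20)); print('box sc',back('scene',307,145,20))
print('lip',back('top',277,155,30), 'infeed end',back('top',200,149,140))
print('tool axes cols\n',Rm(state()['ee_rot']))
```

```text
hole [623.8  69.4 158. ] [619.5  67.3 158. ]
rodtop [ 488.3 -323.5  186. ]
mouth [ 486.3 -328.9   90. ]
tray ends [444.5  81.8  17. ] [ 434.1 -166.    17. ] [ 438.1 -181.4    5. ]
tray scene tab hole [ 436.8 -178.3    5. ]
box [493.3 339.2  20. ]
box sc [490.3 338.9  20. ]
lip [627.7 -76.4  30. ] infeed end [625.8 176.6 140. ]
tool axes cols
 [[-0.   0.4  0.9]
 [-0.   0.9 -0.4]
 [-1.  -0.  -0. ]]
```

```bash
cat >> h.py <<'E'
def Rt(yaw): # tool x down, tool y at world angle yaw deg (90 => +y, z=>+x)
    a=np.radians(yaw); y=np.array([np.cos(a),np.sin(a),0]); x=np.array([0,0,-1.]); 
    return np.stack([x,y,np.cross(x,y)],1)
def plan(*pts,yaw=90,note=''):
    s=state(); C=Rm(s['ee_rot']); p=s['ee_pos']
    rv=R.from_matrix(C.T@Rt(yaw)).as_rotvec(degrees=True)
    print('t%.2f'%s['time_s'],'at',p.round(1),'F',np.round(s['force'],1),'w %.1f'%s['gripper_width'],'rot',rv.round(2))
    for t in pts:
        o=C.T@(np.array(t,float)-p); print('  ->',t,'off',o.round(1),'|%.0f'%np.linalg.norm(o))
E
python3 -c "
from h import *
plan([360,330,330],[480,90,350])"
```

```text
t0.15 at [241.  521.7 213.3] F [-0.1 -0.2 -0.1] w 91.2 rot [-2.48e+01 -2.00e-02  7.00e-02]
  -> [360, 330, 330] off [-116.5 -124.2  188.4] |254
  -> [480, 90, 350] off [-136.3 -291.8  398. ] |512
```

```bash
python3 -m handwheel '{"gripper":[0,0,0,0,0],"offset":[[-40,-10,15],[-75,-30,50],[-100,-60,80],[-125,-85,110],[-136,-110,140]],"rot":[[-5,0,0],[-10,0,0],[-15,0,0],[-20,0,0],[-24.8,0,0]]}'
python3 -c "
from h import *
plan([480,90,350],[560,60,380])"
```

```text
time_s: 0.57
ee_pos: [313.2, 382.6, 342.8]
ee_rot: [52.7, 89.9, 53.0]
force: [0.7, 0.4, 0.6]
gripper_width: 91.5
t0.57 at [313.2 382.6 342.8] F [0.7 0.4 0.6] w 91.5 rot [ 0.32  0.08 -0.11]
  -> [480, 90, 350] off [  -7.5 -293.5  165.1] |337
  -> [560, 60, 380] off [ -37.5 -323.9  245. ] |408
```

```bash
python3 -m handwheel '{"gripper":[0,0,0,0,0],"offset":[[-37,-30,26],[-37,-60,52],[-37,-95,75],[-37,-130,95],[-37,-162,122]],"rot":[[0,0,0],[0,0,0],[0,0,0],[0,0,0],[0,0,0]]}' && python3 -m handwheel '{"gripper":[0,0,0,0,0],"offset":[[0,-30,26],[0,-60,52],[0,-95,75],[0,-130,95],[0,-162,122]],"rot":[[0,0,0],[0,0,0],[0,0,0],[0,0,0],[0,0,0]]}' && python3 -m handwheel '{"gripper":[0],"offset":[[0,0,0]],"rot":[[0,0,0]]}'
python3 -c "
from h import *
plan([560,60,380])
import json
s=state(); f=grab_frame('wrist'); cv2.imwrite('pics/c1.png',f[:,:,::-1])
json.dump([list(s['ee_pos']),list(s['ee_rot'])],open('c1.json','w'))"
```

```text
time_s: 0.98
ee_pos: [430.6, 224.6, 378.4]
ee_rot: [39.0, 90.0, 39.0]
force: [0.3, 0.2, 0.3]
gripper_width: 91.3
time_s: 1.4
ee_pos: [552.3, 62.6, 378.1]
ee_rot: [178.1, 90.0, 178.1]
force: [1.1, -0.5, 1.0]
gripper_width: 91.1
time_s: 1.48
ee_pos: [555.9, 59.1, 376.1]
ee_rot: [-91.1, 89.8, -91.5]
force: [-1.2, 0.3, -0.0]
gripper_width: 91.2
t1.48 at [555.9  59.1 376.1] F [-1.2  0.3 -0. ] w 91.2 rot [-0.39 -0.    0.2 ]
  -> [560, 60, 380] off [-3.9  0.9  4.1] |6
```

View pics/c1.png

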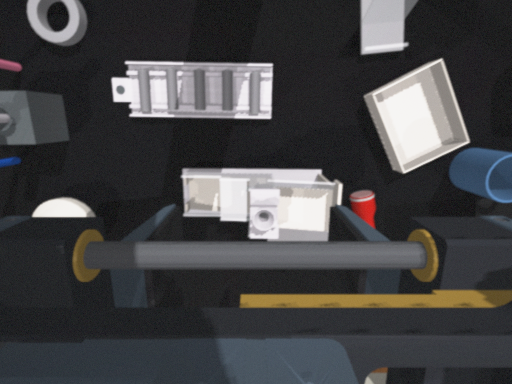

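```bash
python3 -c "
from h import *
f=cv2.imread('pics/c1.png')[:,:,::-1]
crop('w',f,105,50,285,130,4,'pics/c2.png')
crop('w',f,170,155,350,250,4,'pics/c3.png')"
```

```text
(no output)
```

View pics/c2.png

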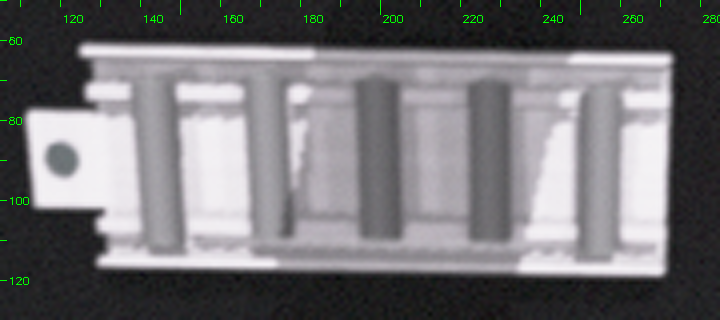

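View pics/c3.png

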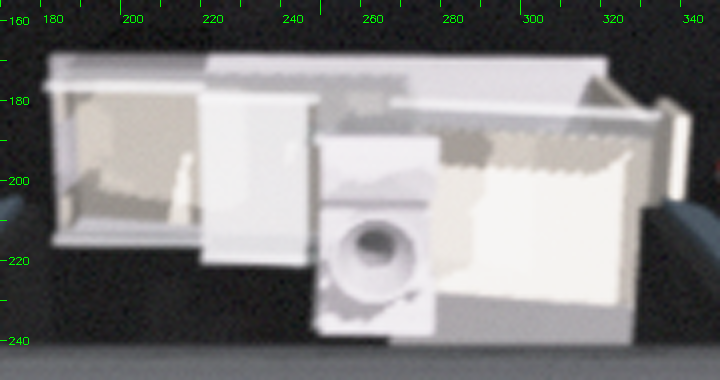

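```bash
python3 -c "
from h import *
import json
np.set_printoptions(precision=1,suppress=True)
p,r=json.load(open('c1.json')); st=dict(ee_pos=np.array(p),ee_rot=np.array(r))
b=lambda u,v,z:print((u,v),back('wrist',u,v,z,st))
for u,v in [(145,90),(172,88.5),(200,89.5),(227.5,90),(255,92.5)]: b(u,v,20)
print('hole');b(263.5,220,162)
print('tray corners');b(125,62.5,17);b(272,65,17);b(131,115.5,17);b(271,118,17)
print('tab hole');b(120.5,90,5)
print('lip corners');b(182,176.5,50);b(184,215,50)
print('box');b(417,115,20)
print('holder');b(34,117,90)
"
```

```text
(145, 90) [ 439.2 -129.9   20. ]
(172, 88.5) [437.1 -83.3  20. ]
(200, 89.5) [439.2 -35.2  20. ]
(227.5, 90) [440.4  12.   20. ]
(255, 92.5) [444.9  59.3  20. ]
hole
(263.5, 220) [626.   70.1 162. ]
tray corners
(125, 62.5) [ 394.5 -160.5   17. ]
(272, 65) [400.6  88.4  17. ]
(131, 115.5) [ 481.4 -160.1   17. ]
(271, 118) [487.7  87.2  17. ]
tab hole
(120.5, 90) [ 437.5 -178.8    5. ]
lip corners
(182, 176.5) [585.2 -69.   50. ]
(184, 215) [655.8 -70.3  50. ]
box
(417, 115) [484.6 342.6  20. ]
holder
(34, 117) [ 483.2 -278.2   90. ]
```

```bash
python3 -m handwheel '{"gripper":[0,0,0,0,0],"offset":[[0,-40,0],[0,-80,0],[0,-120,0],[0,-160,0],[0,-200,0]],"rot":[[0,0,0],[0,0,0],[0,0,0],[0,0,0],[0,0,0]]}' && python3 -m handwheel '{"gripper":[0,0,0,0,0],"offset":[[0,-40,-5],[0,-80,-10],[0,-120,-15],[0,-165,-20],[0,-165,-20]],"rot":[[0,0,0],[0,0,0],[0,0,0],[0,0,0],[0,0,0]]}' 
python3 -c "
from h import *
plan([488,-325,300])
import json
s=state(); f=grab_frame('wrist'); cv2.imwrite('pics/d1.png',f[:,:,::-1])
json.dump([list(s['ee_pos']),list(s['ee_rot'])],open('d1.json','w'))"
```

```text
time_s: 1.95
ee_pos: [551.7, -135.4, 378.0]
ee_rot: [96.2, 90.0, 96.3]
force: [1.1, 0.3, 0.6]
gripper_width: 91.1
time_s: 2.37
ee_pos: [531.1, -305.1, 376.7]
ee_rot: [-133.0, 89.8, -133.3]
force: [-0.3, 0.3, -0.0]
gripper_width: 91.1
t2.37 at [ 531.1 -305.1  376.7] F [-0.3  0.3 -0. ] w 91.1 rot [-0.29 -0.12  0.13]
  -> [488, -325, 300] off [ 76.8 -19.9 -42.9] |90
```

View pics/d1.png

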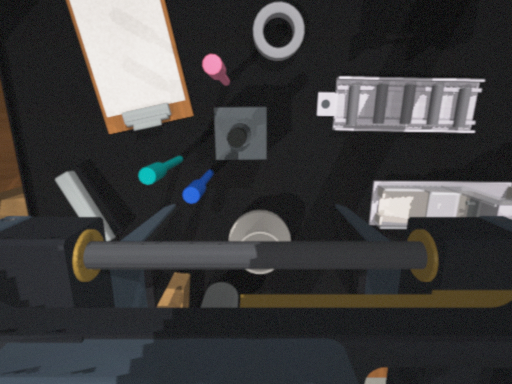

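```bash
python3 -c "
from h import *
import json
np.set_printoptions(precision=1,suppress=True)
f=cv2.imread('pics/d1.png')[:,:,::-1]
crop('w',f,195,90,285,170,7,'pics/d2.png')
p,r=json.load(open('d1.json')); st=dict(ee_pos=np.array(p),ee_rot=np.array(r))
print(back('wrist',238,135,186,st),back('wrist',238,135,97,st),proj('wrist',[488,-325,186],st),proj('wrist',[488,-325,97],st))
"
```

```text
[ 482.3 -325.6  186. ] [ 487.1 -330.9   97. ] [238.6 139.8] [241.9 135.6]
```

View pics/d2.png

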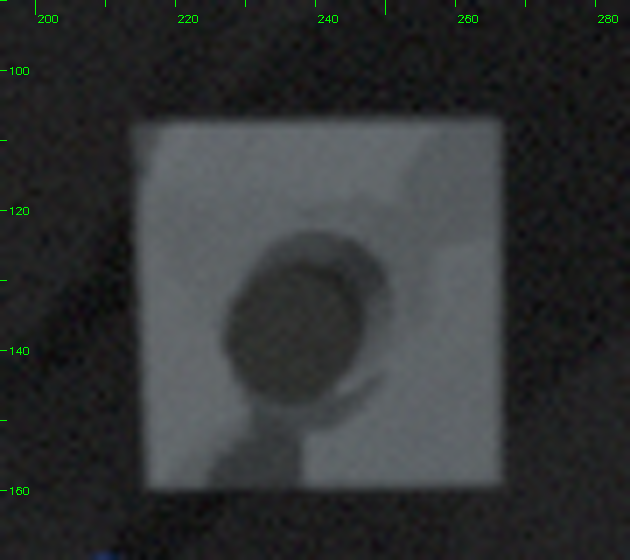

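```bash
python3 -c "
from h import *
import json
np.set_printoptions(precision=1,suppress=True)
p,r=json.load(open('d1.json')); st=dict(ee_pos=np.array(p),ee_rot=np.array(r))
print(back('wrist',236.9,137.9,186,st),back('wrist',240.5,133.2,85,st))
plan([485.5,-327,300],[485.5,-327,230],[485.5,-327,144])
"
```

```text
[ 485.7 -327.1  186. ] [ 485.  -327.7   85. ]
t2.42 at [ 531.7 -302.7  376.8] F [ 0.1  1.7 -0.7] w 91.5 rot [-0.2 -0.1 -0. ]
  -> [485.5, -327, 300] off [ 76.9 -24.5 -45.9] |93
  -> [485.5, -327, 230] off [146.9 -24.5 -45.8] |156
  -> [485.5, -327, 144] off [232.9 -24.6 -45.7] |239
```

```bash
python3 -m handwheel '{"gripper":[0.4,0.4,0.4,0.4,0.4],"offset":[[25,-8,-15],[50,-16,-30],[77,-24,-45],[77,-24.5,-46],[77,-24.5,-46]],"rot":[[0,0,0],[0,0,0],[0,0,0],[0,0,0],[0,0,0]]}' && python3 -c "
from h import *
plan([485.5,-327,200],[485.5,-327,144])"
```

```text
time_s: 2.83
ee_pos: [486.1, -322.7, 300.4]
ee_rot: [121.1, 89.8, 121.2]
force: [-0.2, 0.3, 1.1]
gripper_width: 60.8
t2.83 at [ 486.1 -322.7  300.4] F [-0.2  0.3  1.1] w 60.8 rot [ 0.04 -0.09 -0.15]
  -> [485.5, -327, 200] off [100.4  -4.5  -0.4] |100
  -> [485.5, -327, 144] off [156.4  -4.7  -0.3] |156
```

```bash
python3 -m handwheel '{"gripper":[0.4,0.4],"offset":[[0,-4,0],[0,-4,0]],"rot":[[0,0,0],[0,0,0]]}' && python3 -c "
from h import *
plan([485.5,-327,200],[485.5,-327,144])
s=state(); f=grab_frame('wrist'); print(s['ee_pos'],state()['ee_pos']); cv2.imwrite('pics/d3.png',f[:,:,::-1])
for y in (-323,-327,-331): print(proj('wrist',[485.5,y,186],s))
crop('w',f,185,150,325,250,5,'pics/d4.png')"
```

```text
time_s: 3.0
ee_pos: [488.5, -328.9, 303.4]
ee_rot: [-31.0, 89.7, -30.9]
force: [1.0, -0.0, 0.2]
gripper_width: 55.1
t3.00 at [ 488.5 -328.9  303.4] F [ 1.  -0.   0.2] w 55.1 rot [0.08 0.25 0.15]
  -> [485.5, -327, 200] off [103.3   2.1  -3.4] |103
  -> [485.5, -327, 144] off [159.3   2.3  -3.7] |159
[ 488.48408404 -328.86467704  303.36639916] [ 488.30466553 -328.78116454  303.07957707]
[260.69763369 184.017244  ]
[256.76344221 184.01519488]
[252.82946833 184.01314588]
```

View pics/d4.png

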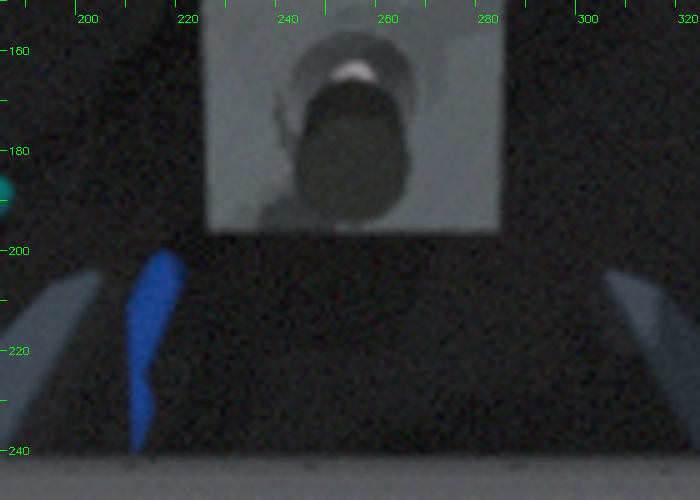

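```bash
python3 -c "
from h import *
np.set_printoptions(precision=1,suppress=True)
import json
p,r=json.load(open('d1.json')); st=dict(ee_pos=np.array(p),ee_rot=np.array(r))
print(back('top',362,176,0),back('wrist',211,172,0,st))
for z in (50,90,120,150): print(z,back('top',377,170,z),back('wrist',193,190,z,st))
"
```

```text
[ 561.2 -379.1    0. ] [ 561.5 -389.7    0. ]
50 [ 576.7 -415.9   50. ] [ 584.5 -415.1   50. ]
90 [ 571.6 -403.1   90. ] [ 574.7 -406.1   90. ]
120 [ 567.7 -393.4  120. ] [ 567.4 -399.5  120. ]
150 [ 563.8 -383.8  150. ] [ 560.  -392.8  150. ]
```

```bash
python3 -m handwheel '{"gripper":[0.4,0.4,0.4,0.4,0.4],"offset":[[40,0,-2],[80,0,-3],[120,0,-3],[145,0,-3],[159,0,-3]],"rot":[[0,0,0],[0,0,0],[0,0,0],[0,0,0],[0,0,0]]}' && python3 -m handwheel '{"gripper":[0.75,0.8,0.9,1,1],"offset":[[0,0,0],[0,0,0],[0,0,0],[0,0,0],[0,0,0]],"rot":[[0,0,0],[0,0,0],[0,0,0],[0,0,0],[0,0,0]]}' 30 && python3 -c "
from h import *
plan([485.5,-327,144])"
```

```text
time_s: 3.47
ee_pos: [483.2, -327.6, 139.2]
ee_rot: [137.9, 89.8, 138.0]
force: [0.4, -0.2, -1.0]
gripper_width: 54.5
time_s: 3.88
ee_pos: [484.4, -329.3, 143.6]
ee_rot: [-33.2, 89.8, -33.2]
force: [0.6, 0.3, -0.1]
gripper_width: 24.2
t3.88 at [ 484.4 -329.3  143.6] F [ 0.6  0.3 -0.1] w 24.2 rot [0.01 0.16 0.1 ]
  -> [485.5, -327, 144] off [-0.4  2.3  1.1] |3
```

```bash
python3 -m handwheel '{"gripper":[1,1,1,1,1],"offset":[[0,0,0],[-20,0,0],[-45,0,0],[-75,0,0],[-105,0,0]],"rot":[[0,0,0],[0,0,0],[0,0,0],[0,0,0],[0,0,0]]}' 60 && python3 -m handwheel '{"gripper":[1,1,1,1],"offset":[[-25,0,0],[-55,0,0],[-80,0,0],[-80,0,0]],"rot":[[0,0,0],[0,0,0],[0,0,0],[0,0,0]]}' && python3 -c "
from h import *
plan([625.5,70,330])
f=grab_frame('wrist'); cv2.imwrite('pics/e1.png',f[:,:,::-1])"
```

```text
time_s: 4.3
ee_pos: [483.1, -328.5, 248.0]
ee_rot: [139.6, 90.0, 139.5]
force: [0.3, -0.3, -1.0]
gripper_width: 23.2
time_s: 4.63
ee_pos: [485.0, -330.0, 333.3]
ee_rot: [-35.5, 89.3, -35.5]
force: [0.3, -0.0, -0.3]
gripper_width: 23.0
t4.63 at [ 485.  -330.   333.3] F [ 0.3 -0.  -0.3] w 23.0 rot [-0.    0.54  0.38]
  -> [625.5, 70, 330] off [  1.9 400.  140.4] |424
```

View pics/e1.png

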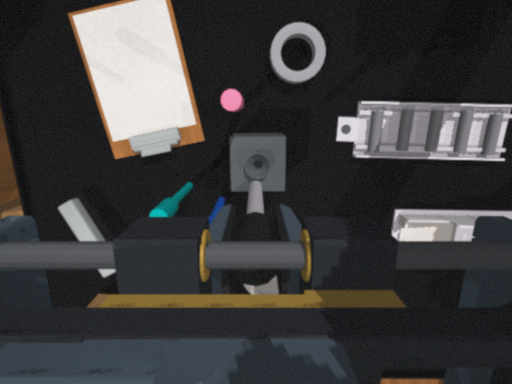

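```bash
python3 -c "
from h import *
s=state();print(proj('wrist',s['ee_pos']+[0,0,-129],s))"; python3 -m handwheel '{"gripper":[1,1,1,1,1],"offset":[[0,25,10],[0,60,22],[0,95,34],[0,130,46],[0,165,58]],"rot":[[0,0,0],[0,0,0],[0,0,0],[0,0,0],[0,0,0]]}' && python3 -m handwheel '{"gripper":[1,1,1,1,1],"offset":[[0,35,12],[0,70,24],[0,105,36],[0,140,48],[0,170,60]],"rot":[[0,0,0],[0,0,0],[0,0,0],[0,0,0],[0,0,0]]}' && python3 -m handwheel '{"gripper":[1,1,1,1,1],"offset":[[0,25,8],[0,45,16],[0,65,22],[0,65,22],[0,65,22]],"rot":[[0,0,0],[0,0,0],[0,0,0],[0,0,0],[0,0,0]]}' && python3 -c "
from h import *
plan([625.5,70,330])
s=state();f=grab_frame('wrist'); print(state()['ee_pos']);cv2.imwrite('pics/e2.png',f[:,:,::-1])
crop('w',f,165,120,345,250,4,'pics/e3.png')
print(proj('wrist',[625.5,70,162],s))
print(proj('wrist',s['ee_pos']+[0,0,-129],s))"
```

```text
[255.11444579 184.13498965]
time_s: 5.1
ee_pos: [540.9, -162.1, 325.3]
ee_rot: [161.2, 89.8, 161.1]
force: [1.2, 0.3, -1.1]
gripper_width: 23.5
time_s: 5.52
ee_pos: [600.9, 8.7, 325.3]
ee_rot: [168.4, 89.8, 168.5]
force: [0.2, 0.1, -0.8]
gripper_width: 23.3
time_s: 5.93
ee_pos: [622.9, 72.0, 325.1]
ee_rot: [-167.6, 89.8, -167.5]
force: [-0.2, -0.0, -0.8]
gripper_width: 23.0
t5.93 at [622.9  72.  325.1] F [-0.2 -0.  -0.8] w 23.0 rot [ 0.11 -0.19  0.04]
  -> [625.5, 70, 330] off [-5.  -2.   2.6] |6
[622.82871379  71.0154059  325.53459409]
[253.08672778 180.92658282]
[254.7162895  185.20921275]
```

View pics/e3.png

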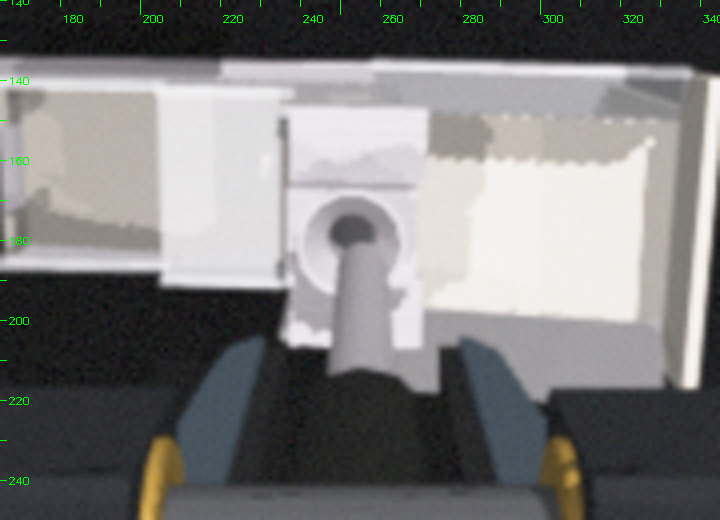

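```bash
python3 -m handwheel '{"gripper":[1,1,1,1,1],"offset":[[0,-1.5,2.7],[15,-1.5,2.7],[30,-1.5,2.7],[45,-1.5,2.7],[60,-1.5,2.7]],"rot":[[0,0,0],[0,0,0],[0,0,0],[0,0,0],[0,0,0]]}' && python3 -c "
from h import *
plan([625.4,70,249])"
```

```text
time_s: 6.4
ee_pos: [625.7, 68.3, 266.4]
ee_rot: [-153.8, 90.0, -153.9]
force: [0.4, -0.1, -0.6]
gripper_width: 23.1
t6.40 at [625.7  68.3 266.4] F [ 0.4 -0.1 -0.6] w 23.1 rot [-0.1  -0.01  0.01]
  -> [625.4, 70, 249] off [17.4  1.7 -0.3] |17
```

```bash
python3 -m handwheel '{"gripper":[1,1,1,1,1],"offset":[[8,0.8,0],[16,0.8,0],[22,0.8,0],[28,0.8,0],[33,0.8,0]],"rot":[[0,0,0],[0,0,0],[0,0,0],[0,0,0],[0,0,0]]}' && python3 -c "
from h import *
plan([625.4,70,204])"
```

```text
time_s: 6.82
ee_pos: [625.9, 70.0, 234.1]
ee_rot: [-99.9, 90.0, -99.9]
force: [-2.6, -1.9, 7.2]
gripper_width: 23.1
t6.82 at [625.9  70.  234.1] F [-2.6 -1.9  7.2] w 23.1 rot [-0.01 -0.01  0.04]
  -> [625.4, 70, 204] off [30.1  0.1 -0.5] |30
```

Contact at the expected height (7 N). Push on.

```bash
python3 -m handwheel '{"gripper":[1,1,1,1,1],"offset":[[3,0,0],[6,0,0],[9,0,0],[12,0,0],[15,0,0]],"rot":[[0,0,0],[0,0,0],[0,0,0],[0,0,0],[0,0,0]]}' && python3 -m handwheel '{"gripper":[1,1,1,1,1],"offset":[[4,0,0],[8,0,0],[12,0,0],[16,0,0],[20,0,0]],"rot":[[0,0,0],[0,0,0],[0,0,0],[0,0,0],[0,0,0]]}' && python3 -c "
from h import *
plan([625.4,70,200])
f=grab_frame('scene'); cv2.imwrite('pics/f1.png',f[:,:,::-1])
crop('s',f,220,120,380,280,4,'pics/f2.png')"
```

```text
time_s: 7.23
ee_pos: [625.9, 69.9, 221.7]
ee_rot: [-25.1, 89.9, -25.1]
force: [-4.7, -2.1, 9.1]
gripper_width: 22.9
time_s: 7.65
ee_pos: [625.8, 69.9, 200.2]
ee_rot: [-63.8, 89.9, -63.8]
force: [-3.5, -2.5, 2.2]
gripper_width: 23.1
t7.65 at [625.8  69.9 200.2] F [-3.5 -2.5  2.2] w 23.1 rot [0.01 0.04 0.08]
  -> [625.4, 70, 200] off [ 0.2  0.1 -0.4] |0
```

View pics/f2.png

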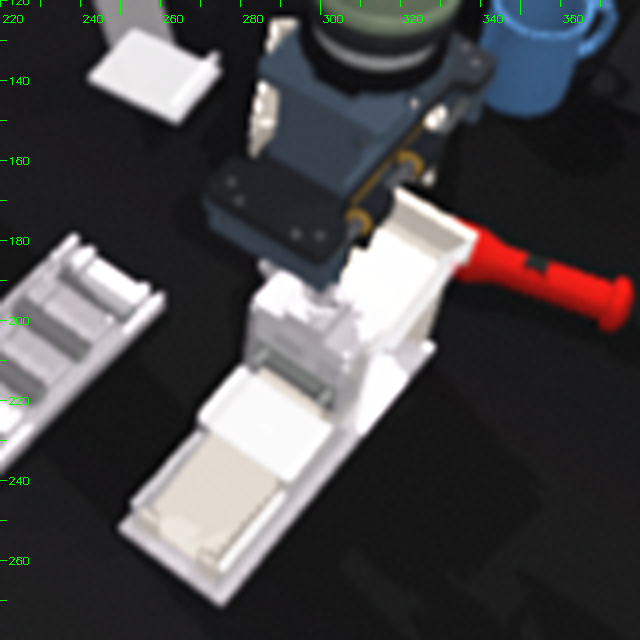

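```bash
python3 -m handwheel '{"gripper":[1,1,1,1,1],"offset":[[3,0,0],[5,0,0],[7,0,0],[7,0,0],[7,0,0]],"rot":[[0,0,0],[0,0,0],[0,0,0],[0,0,0],[0,0,0]]}' && python3 -c "
from h import *
plan([625.4,70,200])
f=grab_frame('scene'); cv2.imwrite('pics/f3.png',f[:,:,::-1])
crop('s',f,220,180,320,280,5,'pics/f4.png')"
```

```text
time_s: 8.12
ee_pos: [625.7, 70.1, 191.2]
ee_rot: [-148.7, 89.9, -148.7]
force: [-3.9, -3.9, -0.7]
gripper_width: 23.2
t8.12 at [625.7  70.1 191.2] F [-3.9 -3.9 -0.7] w 23.2 rot [ 0.01 -0.1   0.06]
  -> [625.4, 70, 200] off [-8.8 -0.1 -0.3] |9
```

View pics/f4.png

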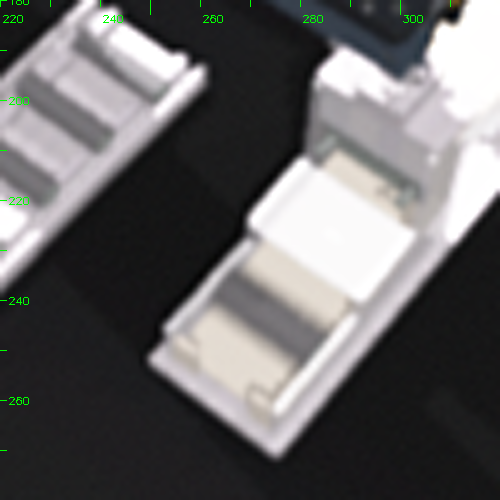

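The fat cell is out and rolling (band around (270,243) in scene, heading to the lip). Withdraw the rod straight up.

```bash
python3 -m handwheel '{"gripper":[1,1,1,1,1],"offset":[[-10,0,0],[-30,0,0],[-55,0,0],[-85,0,0],[-115,0,0]],"rot":[[0,0,0],[0,0,0],[0,0,0],[0,0,0],[0,0,0]]}' && python3 -m handwheel '{"gripper":[1,1],"offset":[[-30,0,0],[-30,0,0]],"rot":[[0,0,0],[0,0,0]]}' && python3 -c "
from h import *
plan([505,-327,335])
f=grab_frame('scene'); cv2.imwrite('pics/g1.png',f[:,:,::-1])
f=grab_frame('top'); cv2.imwrite('pics/g2.png',f[:,:,::-1])"
```

```text
time_s: 8.58
ee_pos: [627.0, 71.6, 308.4]
ee_rot: [48.9, 89.8, 48.9]
force: [1.2, 0.2, -0.3]
gripper_width: 23.5
time_s: 8.75
ee_pos: [629.6, 72.1, 345.2]
ee_rot: [13.9, 89.0, 13.9]
force: [1.5, 0.0, 0.8]
gripper_width: 22.9
t8.75 at [629.6  72.1 345.2] F [1.5 0.  0.8] w 22.9 rot [ 0.04  0.97 -0.24]
  -> [505, -327, 335] off [   6.4 -399.1 -125.1] |418
```

View pics/g1.png

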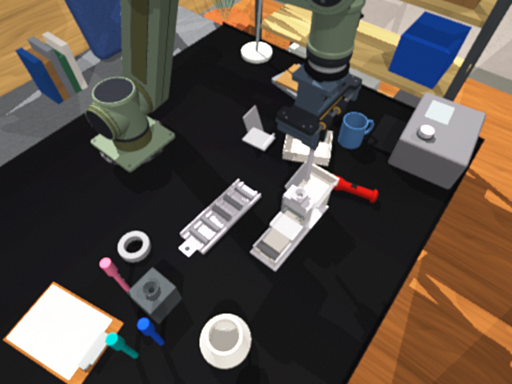

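View pics/g2.png

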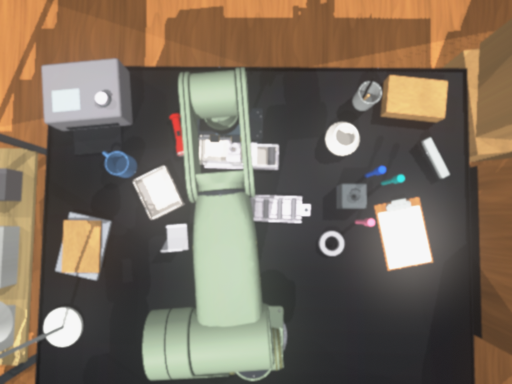

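```bash
python3 -m handwheel '{"gripper":[1,1,1,1,1],"offset":[[0,-25,-8],[0,-60,-19],[0,-95,-30],[0,-130,-41],[0,-165,-52]],"rot":[[0,0,0],[0,0,0],[0,0,0],[0,0,0],[0,0,0]]}' && python3 -m handwheel '{"gripper":[1,1,1,1,1],"offset":[[0,-35,-12],[0,-70,-24],[0,-105,-36],[0,-140,-48],[0,-172,-60]],"rot":[[0,0,0],[0,0,0],[0,0,0],[0,0,0],[0,0,0]]}' && python3 -m handwheel '{"gripper":[1,1,1,1,1],"offset":[[0,-25,-8],[0,-45,-16],[0,-62,-27],[0,-62,-27],[0,-62,-27]],"rot":[[0,0,0],[0,0,0],[0,0,0],[0,0,0],[0,0,0]]}' && python3 -c "
from h import *
plan([485.3,-328,250])
s=state();f=grab_frame('wrist'); print(state()['ee_pos']);cv2.imwrite('pics/h2.png',f[:,:,::-1])
crop('w',f,185,110,335,250,4,'pics/h3.png')
print(proj('wrist',[485.3,-328,97],s))
print(proj('wrist',s['ee_pos']+[0,0,-129],s))
f=cv2.imread('pics/g1.png')[:,:,::-1]
crop('s',f,220,180,320,280,4,'pics/g4.png')"
```

```text
time_s: 9.27
ee_pos: [573.5, -95.0, 335.2]
ee_rot: [128.4, 89.9, 128.4]
force: [0.9, -0.2, -1.1]
gripper_width: 22.9
time_s: 9.68
ee_pos: [513.6, -267.7, 335.2]
ee_rot: [110.7, 89.9, 110.7]
force: [0.9, -0.5, -0.8]
gripper_width: 23.2
time_s: 10.1
ee_pos: [487.0, -328.6, 335.4]
ee_rot: [104.6, 89.9, 104.5]
force: [-0.7, 0.1, -1.4]
gripper_width: 23.0
t10.10 at [ 487.  -328.6  335.4] F [-0.7  0.1 -1.4] w 23.0 rot [-0.09 -0.04 -0.14]
  -> [485.3, -328, 250] off [85.4  0.4 -1.6] |85
[ 487.3829682  -327.90616567  335.68258157]
[254.69409487 166.5533617 ]
[254.33734602 184.89061041]
```

View pics/h3.png

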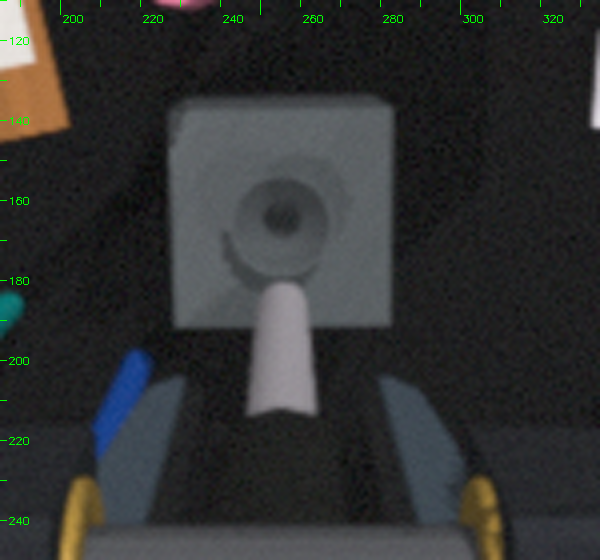

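View pics/g4.png

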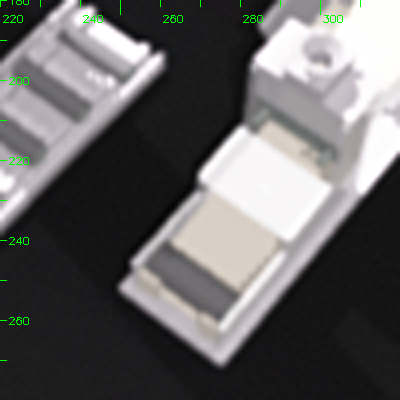

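```bash
python3 -m handwheel '{"gripper":[1,1,1,1,1],"offset":[[20,0.6,-1.8],[50,0.6,-1.8],[80,0.6,-1.8],[100,0.6,-1.8],[115,0.6,-1.8]],"rot":[[0,0,0],[0,0,0],[0,0,0],[0,0,0],[0,0,0]]}' && python3 -m handwheel '{"gripper":[1,1,1],"offset":[[7,0,0],[14,0,0],[20,0,0]],"rot":[[0,0,0],[0,0,0],[0,0,0]]}' && python3 -c "
from h import *
plan([485.3,-328,144])"
```

```text
time_s: 10.57
ee_pos: [485.2, -325.5, 218.9]
ee_rot: [127.5, 89.8, 127.6]
force: [0.1, 0.6, -1.5]
gripper_width: 23.1
time_s: 10.82
ee_pos: [485.2, -327.6, 202.1]
ee_rot: [-130.0, 89.9, -129.9]
force: [-3.1, -1.4, 1.9]
gripper_width: 23.2
t10.82 at [ 485.2 -327.6  202.1] F [-3.1 -1.4  1.9] w 23.2 rot [ 0.1  -0.07  0.08]
  -> [485.3, -328, 144] off [58.1 -0.4  0.2] |58
```

```bash
python3 -m handwheel '{"gripper":[1,1,1,1,1],"offset":[[12,0,0],[24,0,0],[36,0,0],[46,0,0],[54,0,0]],"rot":[[0,0,0],[0,0,0],[0,0,0],[0,0,0],[0,0,0]]}' && python3 -c "
from h import *
plan([485.3,-328,144])"
```

```text
time_s: 11.23
ee_pos: [484.7, -327.8, 147.2]
ee_rot: [-164.7, 89.9, -164.7]
force: [-4.2, -2.1, 2.3]
gripper_width: 23.1
t11.23 at [ 484.7 -327.8  147.2] F [-4.2 -2.1  2.3] w 23.1 rot [ 0.05 -0.09  0.03]
  -> [485.3, -328, 144] off [ 3.2 -0.2  0.6] |3
```

Nearly seated; open the fingers to 60 mm and rise.

```bash
python3 -m handwheel '{"gripper":[1,0.4,0.4,0.4,0.4],"offset":[[2,0,0],[2,0,0],[2,0,0],[2,0,0],[2,0,0]],"rot":[[0,0,0],[0,0,0],[0,0,0],[0,0,0],[0,0,0]]}' 20 && python3 -m handwheel '{"gripper":[0.4,0.4,0.4,0.4,0.4],"offset":[[-20,0,0],[-60,0,0],[-100,0,0],[-140,0,0],[-180,0,0]],"rot":[[0,0,0],[0,0,0],[0,0,0],[0,0,0],[0,0,0]]}' && python3 -c "
from h import *
plan([619,-50,330])
f=grab_frame('wrist'); cv2.imwrite('pics/i1.png',f[:,:,::-1])"
```

```text
time_s: 11.65
ee_pos: [486.2, -327.7, 146.6]
ee_rot: [-5.3, 89.9, -5.3]
force: [0.3, -0.0, 0.0]
gripper_width: 47.5
time_s: 12.07
ee_pos: [485.4, -327.4, 328.4]
ee_rot: [-2.7, 89.9, -2.7]
force: [0.1, -0.9, 0.4]
gripper_width: 54.6
t12.07 at [ 485.4 -327.4  328.4] F [ 0.1 -0.9  0.4] w 54.6 rot [0.01 0.09 0.  ]
  -> [619, -50, 330] off [ -1.4 277.4 133.7] |308
```

View pics/i1.png

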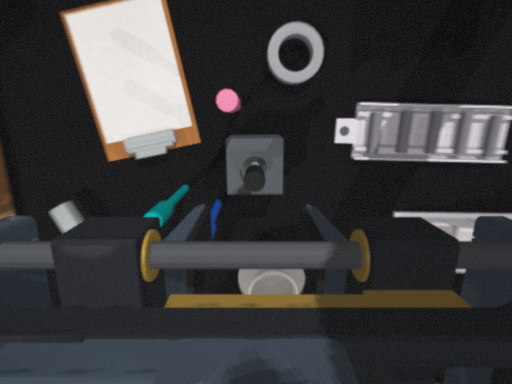

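```bash
python3 -m handwheel '{"gripper":[0.4,0.4,0.4,0.4,0.4],"offset":[[0,35,18],[0,70,36],[0,105,54],[0,140,72],[0,175,95]],"rot":[[0,0,0],[0,0,0],[0,0,0],[0,0,0],[0,0,0]]}' && python3 -m handwheel '{"gripper":[0.4,0.4,0.4,0.4,0.4],"offset":[[0,35,18],[0,70,36],[15,97,55],[30,97,55],[30,97,55]],"rot":[[0,0,0],[0,0,0],[2,0,0],[2,0,0],[2,0,0]]}' && python3 -c "
from h import *
import json
plan([621,-57,120],yaw=88)
s=state();f=grab_frame('wrist'); print(state()['ee_pos']);cv2.imwrite('pics/j1.png',f[:,:,::-1])
json.dump([list(s['ee_pos']),list(s['ee_rot'])],open('j1.json','w'))
crop('w',f,200,90,400,240,4,'pics/j2.png')
print(proj('wrist',[621.2,-57,26],s),proj('wrist',[625.4,70,162],s))"
```

```text
time_s: 12.53
ee_pos: [580.4, -151.2, 326.6]
ee_rot: [7.8, 89.9, 7.8]
force: [0.3, -0.4, -0.2]
gripper_width: 54.4
time_s: 12.95
ee_pos: [634.7, -53.6, 292.4]
ee_rot: [170.0, 89.7, 168.2]
force: [-0.6, 0.1, -0.0]
gripper_width: 54.5
t12.95 at [634.7 -53.6 292.4] F [-0.6  0.1 -0. ] w 54.5 rot [ 0.2  -0.32 -0.06]
  -> [621, -57, 120] off [172.5  -4.  -12.7] |173
[634.70796338 -55.03379677 294.15539867]
[251.99879816 156.71302244] [371.53488396 172.76663175]
```

View pics/j2.png

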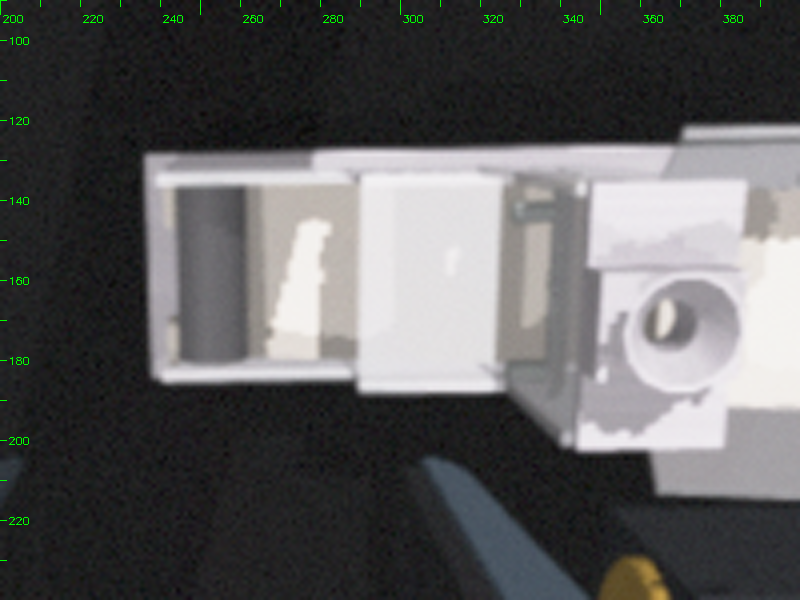

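```bash
python3 -c "
from h import *
import json
np.set_printoptions(precision=1,suppress=True)
p,r=json.load(open('j1.json')); 
for p in ([634.7,-53.6,292.4],[634.7,-55.0,294.1]):
  st=dict(ee_pos=np.array(p),ee_rot=np.array(r))
  print(back('wrist',253,158,28,st),back('wrist',370.8,173.3,162,st),[back('wrist',u,v,50,st) for u,v in ((240,135),(241,184.5),(288,135),(288,184))])
plan([622.5,-54.3,110],yaw=88)
"
```

```text
[622.9 -55.5  28. ] [625.9  69.3 162. ] [array([587.3, -72.3,  50. ]), array([658.1, -74.1,  50. ]), array([589.5,  -5.2,  50. ]), array([659.7,  -5.6,  50. ])]
[623.1 -56.9  28. ] [626.2  68.6 162. ] [array([587.3, -73.8,  50. ]), array([658.5, -75.6,  50. ]), array([589.6,  -6.4,  50. ]), array([660.1,  -6.8,  50. ])]
t13.00 at [634.7 -55.  294.2] F [-0.9  0.3 -1.1] w 54.5 rot [ 0.1 -0.2 -0. ]
  -> [622.5, -54.3, 110] off [184.2   0.3 -11.6] |185
```

```bash
python3 -m handwheel '{"gripper":[0.56,0.56,0.56,0.56,0.56],"offset":[[40,0.5,-6],[80,0.5,-11.7],[120,0.5,-11.7],[160,0.5,-11.7],[184,0.5,-11.7]],"rot":[[0,0,3],[-0.5,0,6],[-0.5,0,11],[-0.5,0,11],[-0.5,0,11]]}' && python3 -m handwheel '{"gripper":[0.56],"offset":[[0,0,0]],"rot":[[0,0,0]]}' && python3 -c "
from h import *
import json
s=state(); print(s['ee_pos'],Rm(s['ee_rot']).round(3),s['gripper_width'])
f=grab_frame('wrist'); print(state()['ee_pos']);cv2.imwrite('pics/k1.png',f[:,:,::-1])
crop('w',f,165,100,345,250,4,'pics/k2.png')
print(proj('wrist',[623,-56.3,28],s))
C=Rm(s['ee_rot'])
print(C.T@(np.array([623,-54.3,17.2])-s['ee_pos']))"
```

```text
time_s: 13.42
ee_pos: [621.4, -57.4, 109.1]
ee_rot: [90.8, 79.0, 89.1]
force: [-0.4, 0.3, -0.9]
gripper_width: 39.9
time_s: 13.5
ee_pos: [620.0, -56.3, 107.4]
ee_rot: [92.6, 78.9, 90.9]
force: [-0.3, -0.3, -0.9]
gripper_width: 40.3
[619.95115458 -56.28524769 107.37599185] [[-0.003  0.03   1.   ]
 [ 0.192  0.981 -0.028]
 [-0.981  0.192 -0.009]] 40.26150530404503
[622.17288856 -56.13554332 110.73530368]
[237.43684697 201.72193026]
[ 88.86256713 -15.29983087   3.78226288]
```

View pics/k2.png

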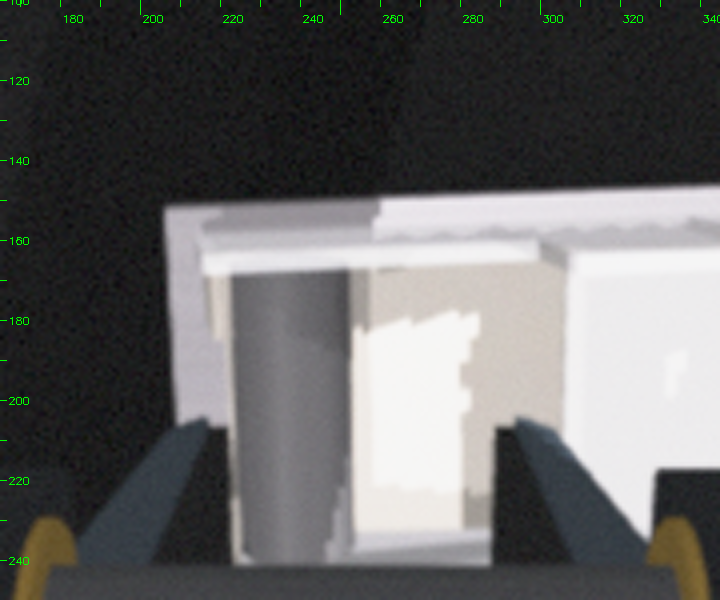

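```bash
python3 -m handwheel '{"gripper":[0.53,0.53,0.53,0.53,0.53],"offset":[[10,-8,1],[20,-15.4,2.2],[35,-15.4,2.2],[50,-15.4,2.2],[50,-15.4,2.2]],"rot":[[0,0,0],[0,0,0],[0,0,0],[0,0,0],[0,0,0]]}' && python3 -c "
from h import *
import json
s=state(); print(s['gripper_width'])
C=Rm(s['ee_rot'])
print(C.T@(np.array([623.2,-54.3,17.2])-s['ee_pos']))
f=grab_frame('wrist'); print(state()['ee_pos']);cv2.imwrite('pics/k3.png',f[:,:,::-1])
crop('w',f,165,100,345,250,4,'pics/k4.png')
s=state();print(C.T@(np.array([623.2,-54.3,17.2])-s['ee_pos']))
"
```

```text
time_s: 13.97
ee_pos: [624.8, -60.8, 58.4]
ee_rot: [90.5, 79.0, 89.0]
force: [-1.1, 0.2, -0.1]
gripper_width: 43.1
43.079888600958235
[41.64356509 -1.54894108 -1.67181563]
[625.51301641 -60.98865775  59.6498105 ]
[42.93764897 -1.61170857 -2.41563553]
```

View pics/k4.png

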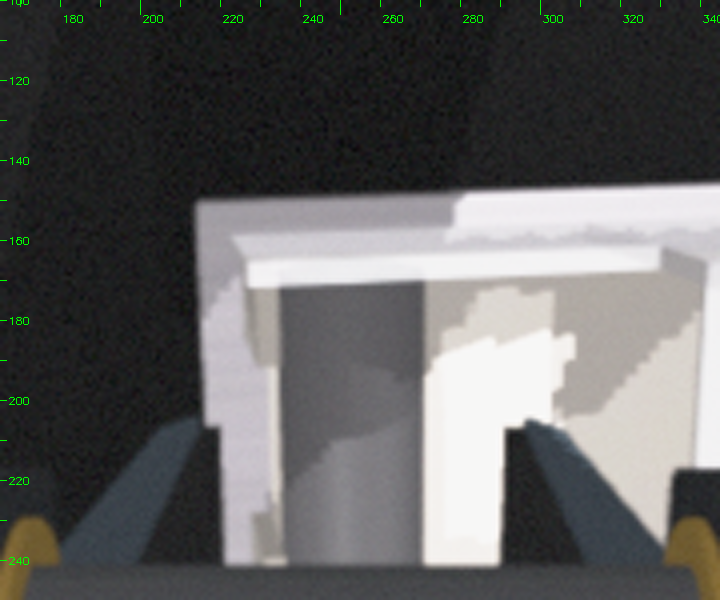

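```bash
python3 -c "
from h import *
s=state();s['ee_pos']=np.array([625.1,-60.9,59.0])
np.set_printoptions(precision=1,suppress=True)
print(back('wrist',232,191.3,30,s),back('wrist',232,228.8,30,s),back('wrist',253,205,26,s))
"
```

```text
[606.  -70.7  30. ] [634. -72.  30.] [618.6 -55.3  26. ]
```

```bash
python3 -m handwheel '{"gripper":[0.53,0.53,0.53,0.53,0.53],"offset":[[10,-1.5,-1.4],[20,-1.5,-1.4],[30,-1.5,-1.4],[38,-1.5,-1.4],[42,-1.5,-1.4]],"rot":[[0,0,0],[0,0,0],[0,0,0],[0,0,0],[0,0,0]]}' && python3 -m handwheel '{"gripper":[0.6,0.66,0.72,0.76,0.8],"offset":[[0,0,0],[0,0,0],[0,0,0],[0,0,0],[0,0,0]],"rot":[[0,0,0],[0,0,0],[0,0,0],[0,0,0],[0,0,0]]}' 15
```

```text
time_s: 14.43
ee_pos: [623.6, -53.7, 16.9]
ee_rot: [90.4, 79.0, 88.9]
force: [-0.7, 0.9, 0.6]
gripper_width: 43.1
time_s: 14.85
ee_pos: [624.3, -54.4, 18.6]
ee_rot: [89.7, 79.0, 88.2]
force: [-1.8, -0.5, -0.5]
gripper_width: 26.2
```

```bash
python3 -m handwheel '{"gripper":[1,1,1,1,1],"offset":[[0,0,0],[-10,2,0],[-25,5,0],[-50,10,0],[-80,16,0]],"rot":[[0,0,0],[0,0,0],[0,0,0],[0,0,0],[0,0,0]]}' 30 && python3 -m handwheel '{"gripper":[1,1,1,1,1],"offset":[[-40,8,0],[-80,16,0],[-115,25,0],[-150,30,0],[-150,30,0]],"rot":[[0,0,0],[0,0,-3],[0,0,-6],[0,0,-11],[0,0,-11]]}' && python3 -c "
from h import *
plan([490,340,260],yaw=90)
f=grab_frame('wrist'); cv2.imwrite('pics/l1.png',f[:,:,::-1])
f=grab_frame('top'); cv2.imwrite('pics/l2.png',f[:,:,::-1])
"
```

```text
time_s: 15.27
ee_pos: [623.4, -53.3, 100.1]
ee_rot: [90.6, 78.9, 89.1]
force: [-0.5, 0.0, -1.3]
gripper_width: 25.7
time_s: 15.68
ee_pos: [627.9, -50.8, 263.3]
ee_rot: [-6.9, 88.9, -8.3]
force: [1.6, 0.4, -1.0]
gripper_width: 25.7
t15.68 at [627.9 -50.8 263.3] F [ 1.6  0.4 -1. ] w 25.7 rot [-1.36  1.07  0.14]
  -> [490, 340, 260] off [  -0.4  387.4 -147.2] |414
```

View pics/l1.png

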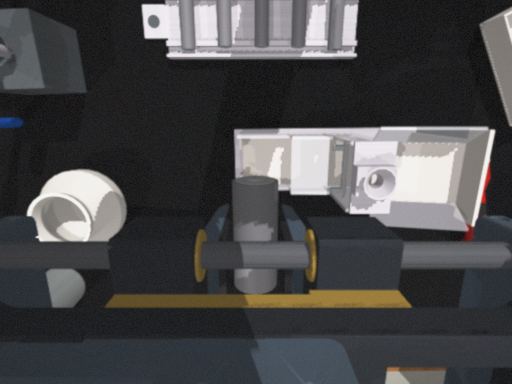

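View pics/l2.png

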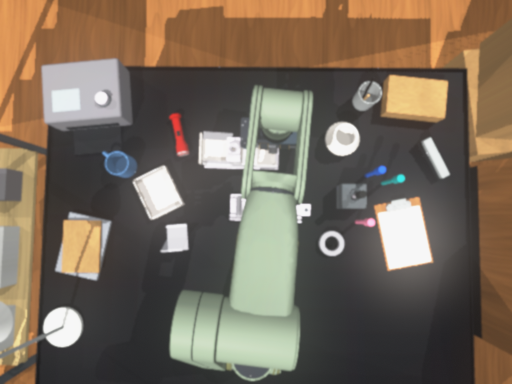

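```bash
python3 -m handwheel '{"gripper":[1,1,1,1,1],"offset":[[0,25,-10],[0,60,-22],[0,97,-34],[0,135,-46],[0,173,-58]],"rot":[[0,0,0],[0,0,0],[0,0,0],[0,0,0],[0,0,0]]}' && python3 -m handwheel '{"gripper":[1,1,1,1,1],"offset":[[0,35,-14],[0,70,-28],[0,105,-42],[0,140,-56],[0,180,-60]],"rot":[[0,0,0],[0,0,0],[0,0,0],[0,0,0],[0,0,0]]}' && python3 -m handwheel '{"gripper":[1,1],"offset":[[0,15,0],[0,15,0]],"rot":[[-1,0,0],[-1,0,0]]}' && python3 -c "
from h import *
import json
plan([490,340,180],yaw=90)
s=state();f=grab_frame('wrist'); cv2.imwrite('pics/m1.png',f[:,:,::-1])
json.dump([list(s['ee_pos']),list(s['ee_rot'])],open('m1.json','w'))
"
```

```text
time_s: 16.2
ee_pos: [569.0, 122.3, 250.7]
ee_rot: [178.4, 89.8, 176.8]
force: [0.8, -0.3, -1.7]
gripper_width: 25.8
time_s: 16.62
ee_pos: [512.6, 303.0, 251.2]
ee_rot: [-153.1, 89.7, -154.7]
force: [1.0, 0.4, -1.5]
gripper_width: 25.8
time_s: 16.78
ee_pos: [514.9, 320.8, 250.5]
ee_rot: [-178.8, 89.8, -179.1]
force: [-0.7, 0.0, -1.5]
gripper_width: 25.6
t16.78 at [514.9 320.8 250.5] F [-0.7  0.  -1.5] w 25.6 rot [-0.27 -0.16  0.  ]
  -> [490, 340, 180] off [ 70.5  19.1 -24.7] |77
```

View pics/m1.png

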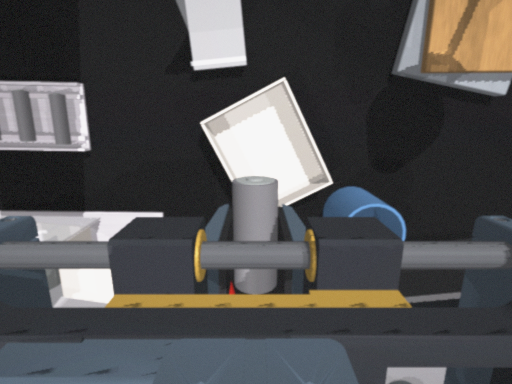

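```bash
python3 -c "
from h import *
import json
np.set_printoptions(precision=1,suppress=True)
p,r=json.load(open('m1.json')); st=dict(ee_pos=np.array(p),ee_rot=np.array(r))
A,B,C=[back('wrist',u,v,40,st) for u,v in ((202,123),(284,80),(331,183))]
print(A,B,C,(A+C)/2,np.linalg.norm(A-B),np.linalg.norm(C-B))
c=(A+C)/2
plan([c[0],c[1],120],[c[0],c[1],11])
"
```

```text
[451.5 253.9  40. ] [400.4 357.8  40. ] [531.  423.3  40. ] [491.3 338.6  40. ] 115.75122628254617 146.11756659989692
t16.83 at [515.1 318.6 250.6] F [-0.  -0.6 -1.4] w 25.9 rot [-0.4 -0.2  0.1]
  -> [np.float64(491.278988690201), np.float64(338.58823144677143), 120] off [130.7  20.1 -23.6] |134
  -> [np.float64(491.278988690201), np.float64(338.58823144677143), 11] off [239.7  20.3 -23.3] |242
```

```bash
python3 -m handwheel '{"gripper":[1,1,1,1,1],"offset":[[25,8,-9],[60,15,-18],[95,20,-23.5],[130,20,-23.5],[150,20,-23.5]],"rot":[[0,0,0],[0,0,0],[0,0,0],[0,0,0],[0,0,0]]}' && python3 -c "
from h import *
plan([491.3,338.6,11])
"
```

```text
time_s: 17.25
ee_pos: [490.4, 334.8, 98.2]
ee_rot: [-140.6, 89.6, -141.2]
force: [0.5, 0.3, -1.3]
gripper_width: 25.8
t17.25 at [490.4 334.8  98.2] F [ 0.5  0.3 -1.3] w 25.8 rot [-0.59 -0.34  0.27]
  -> [491.3, 338.6, 11] off [87.2  4.2  1.4] |87
```

```bash
python3 -m handwheel '{"gripper":[1,1,1,1,1],"offset":[[25,2,0],[50,2,0],[70,2,0],[81,2,0],[86,2,0]],"rot":[[0,0,0],[0,0,0],[0,0,0],[0,0,0],[0,0,0]]}' && python3 -m handwheel '{"gripper":[1,1],"offset":[[0,0,0],[2,0,0]],"rot":[[0,0,0],[0,0,0]]}'
```

```text
time_s: 17.67
ee_pos: [492.0, 337.8, 14.6]
ee_rot: [-137.4, 89.8, -138.0]
force: [-0.2, -0.0, -0.8]
gripper_width: 26.1
time_s: 17.83
ee_pos: [493.9, 340.2, 15.8]
ee_rot: [23.5, 89.8, 22.9]
force: [0.7, 0.3, -1.4]
gripper_width: 25.8
```

```bash
python3 -m handwheel '{"gripper":[1,1,1],"offset":[[2,0,0],[3,0,0],[3,0,0]],"rot":[[0,0,0],[0,0,0],[0,0,0]]}' && python3 -m handwheel '{"gripper":[1,1],"offset":[[0,0,0],[0,0,0]],"rot":[[0,0,0],[0,0,0]]}'
```

```text
time_s: 18.08
ee_pos: [493.1, 340.5, 12.5]
ee_rot: [21.5, 89.9, 21.0]
force: [-0.2, 0.5, -0.5]
gripper_width: 26.0
time_s: 18.25
ee_pos: [493.0, 340.5, 12.3]
ee_rot: [17.7, 89.9, 17.2]
force: [-0.0, -0.3, -1.0]
gripper_width: 25.7
```

```bash
python3 -m handwheel '{"gripper":[1,1,1],"offset":[[1.5,0,0],[3,0,0],[3,0,0]],"rot":[[0,0,0],[0,0,0],[0,0,0]]}' && python3 -m handwheel '{"gripper":[0.65,0.6,0.55,0.55,0.55],"offset":[[0,0,0],[0,0,0],[0,0,0],[0,0,0],[0,0,0]],"rot":[[0,0,0],[0,0,0],[0,0,0],[0,0,0],[0,0,0]]}' && python3 -m handwheel '{"gripper":[0.55,0.55,0.55,0.55,0.55],"offset":[[-20,0,0],[-50,0,0],[-90,0,0],[-130,0,0],[-170,0,0]],"rot":[[0,0,0],[0,0,0],[0,0,0],[0,0,0],[0,0,0]]}' && python3 -m handwheel '{"gripper":[0.55,0.55,0.55],"offset":[[-40,-20,20],[-80,-40,30],[-80,-40,30]],"rot":[[0,0,0],[0,0,0],[0,0,0]]}' && python3 -c "
from h import *
plan([440,-35,260],yaw=88.6)
s=state();f=grab_frame('wrist'); cv2.imwrite('pics/n1.png',f[:,:,::-1])
"
```

```text
time_s: 18.5
ee_pos: [492.8, 340.3, 8.6]
ee_rot: [-3.2, 90.0, -3.7]
force: [-0.0, 0.7, -1.3]
gripper_width: 25.9
time_s: 18.92
ee_pos: [492.9, 340.4, 9.0]
ee_rot: [10.4, 89.9, 9.9]
force: [-0.3, 0.5, 0.9]
gripper_width: 41.1
time_s: 19.33
ee_pos: [492.3, 340.0, 180.6]
ee_rot: [-26.0, 90.0, -26.5]
force: [0.3, 0.8, 0.7]
gripper_width: 40.9
time_s: 19.58
ee_pos: [525.6, 299.1, 265.6]
ee_rot: [19.7, 89.3, 19.1]
force: [0.3, 0.2, 0.9]
gripper_width: 41.1
t19.58 at [525.6 299.1 265.6] F [0.3 0.2 0.9] w 41.1 rot [ 0.82  0.65 -0.24]
  -> [440, -35, 260] off [   3.3 -335.   -82.2] |345
```

View pics/n1.png

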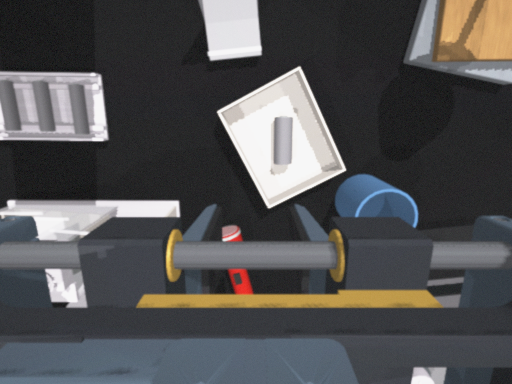

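```bash
python3 -m handwheel '{"gripper":[0.6,0.6,0.6,0.6,0.6],"offset":[[0,-40,-4],[0,-80,-8],[0,-120,-12],[0,-160,-16],[0,-200,-20]],"rot":[[0,0,0],[0,0,0],[0,0,0],[0,0,0],[0,0,0]]}' && python3 -m handwheel '{"gripper":[0.6,0.6,0.6,0.6,0.6],"offset":[[0,-40,-4],[0,-80,-8],[0,-120,-10],[0,-160,-20],[0,-200,-40]],"rot":[[0,0,0],[0,0,0],[0,0,0],[0.8,0,0],[0.8,0,0]]}' && python3 -m handwheel '{"gripper":[0.6,0.6],"offset":[[0,0,0],[0,0,0]],"rot":[[0,0,0],[0,0,0]]}' && python3 -c "
from h import *
import json
plan([438.1,-131.5,120],yaw=88.6)
s=state();f=grab_frame('wrist'); cv2.imwrite('pics/o1.png',f[:,:,::-1]);s2=state()
print(s2['ee_pos'])
crop('w',f,180,90,420,240,3,'pics/o2.png')
for k in range(5): print(proj('wrist',[438.1+48*k*.025,-131.5+48*k,14],s))
"
```

```text
time_s: 20.05
ee_pos: [499.0, 99.0, 257.1]
ee_rot: [-177.3, 89.9, -177.7]
force: [1.1, -0.0, -0.2]
gripper_width: 36.8
time_s: 20.47
ee_pos: [459.9, -98.2, 257.0]
ee_rot: [139.9, 89.9, 138.6]
force: [0.8, -0.8, 0.2]
gripper_width: 36.5
time_s: 20.63
ee_pos: [458.8, -97.7, 257.5]
ee_rot: [139.0, 89.9, 137.5]
force: [0.0, 0.9, 0.2]
gripper_width: 36.9
t20.63 at [458.8 -97.7 257.5] F [0.  0.9 0.2] w 36.9 rot [-0.14 -0.08 -0.07]
  -> [438.1, -131.5, 120] off [137.5 -34.6 -19.6] |143
[459.50810468 -96.54383998 257.68381766]
[230.29325156 153.58237571]
[264.02008769 153.46554906]
[297.73930813 153.3487488 ]
[331.45091546 153.23197491]
[365.15491227 153.11522738]
```

View pics/o2.png

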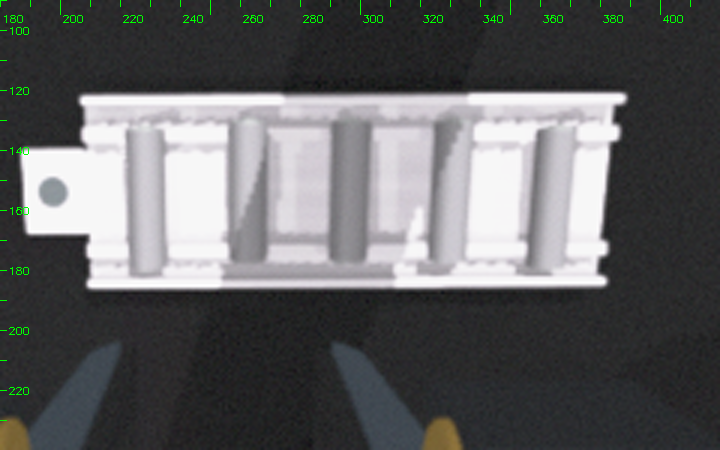

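```bash
python3 -m handwheel '{"gripper":[0.6,0.6,0.6,0.6,0.6],"offset":[[35,-15,-8],[75,-30,-15],[115,-35.2,-17],[155,-35.2,-17],[190,-35.2,-17]],"rot":[[0,0,0],[0,0,0],[0,0,0],[0,0,0],[0,0,0]]}' && python3 -m handwheel '{"gripper":[0.6,0.6],"offset":[[0,0,0],[0,0,0]],"rot":[[0,0,0],[0,0,0]]}' && python3 -c "
from h import *
import json
plan([440.5,-132,8.5],yaw=88.6)
s=state();f=grab_frame('wrist'); cv2.imwrite('pics/p1.png',f[:,:,::-1]);s2=state()
print(s2['ee_pos'])
crop('w',f,165,120,345,250,4,'pics/p2.png')
"
```

```text
time_s: 21.1
ee_pos: [441.9, -129.6, 66.2]
ee_rot: [116.5, 89.9, 115.3]
force: [0.6, -0.2, 0.5]
gripper_width: 36.2
time_s: 21.27
ee_pos: [442.0, -129.7, 67.6]
ee_rot: [153.1, 89.8, 151.9]
force: [-0.2, -0.5, 0.2]
gripper_width: 36.8
t21.27 at [ 442.  -129.7   67.6] F [-0.2 -0.5  0.2] w 36.8 rot [ 0.23 -0.2  -0.1 ]
  -> [440.5, -132, 8.5] off [59.1 -2.4 -1.2] |59
[ 443.66286573 -130.5240448    69.34160031]
```

View pics/p2.png

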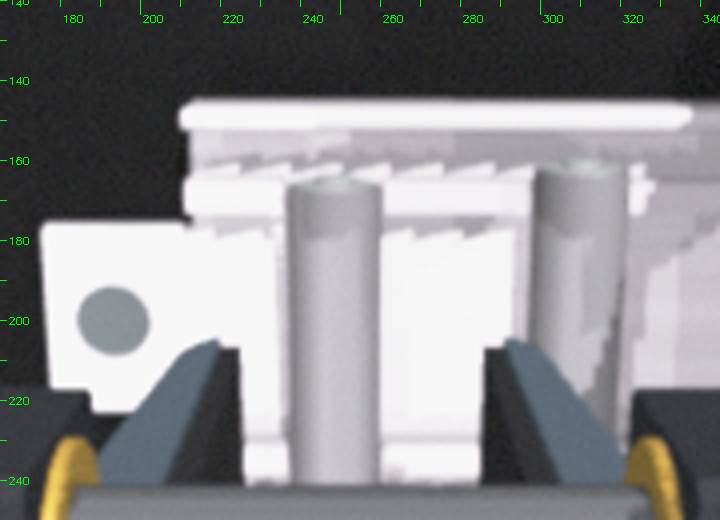

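```bash
python3 -m handwheel '{"gripper":[0.6,0.6,0.6,0.6,0.6],"offset":[[15,-4,-1.5],[30,-4,-1.5],[45,-4,-1.5],[55,-4,-1.5],[59,-4,-1.5]],"rot":[[0,0,0],[0,0,0],[0,0,0],[0,0,0],[0,0,0]]}' && python3 -m handwheel '{"gripper":[0.6],"offset":[[0,0,0]],"rot":[[0,0,0]]}'
```

```text
time_s: 21.73
ee_pos: [442.8, -135.4, 11.1]
ee_rot: [-11.0, 89.8, -12.3]
force: [-0.2, -0.0, 0.2]
gripper_width: 36.2
time_s: 21.82
ee_pos: [442.5, -135.4, 11.0]
ee_rot: [-10.3, 89.8, -11.5]
force: [0.0, 0.4, 1.0]
gripper_width: 36.6
```

```bash
python3 -m handwheel '{"gripper":[0.6,0.65,0.75,0.85,0.85],"offset":[[2.5,0,0],[2.5,0,0],[2.5,0,0],[2.5,0,0],[2.5,0,0]],"rot":[[0,0,0],[0,0,0],[0,0,0],[0,0,0],[0,0,0]]}' 15 && python3 -m handwheel '{"gripper":[0.9,0.9,0.9,0.9,0.9],"offset":[[0,0,0],[0,0,0],[-10,0,0],[-30,0,0],[-60,0,0]],"rot":[[0,0,0],[0,0,0],[0,0,0],[0,0,0],[0,0,0]]}' 20 && python3 -c "
from h import *
plan([627,132,250],yaw=88.6)
s=state();f=grab_frame('wrist'); cv2.imwrite('pics/q1.png',f[:,:,::-1])"
```

```text
time_s: 22.23
ee_pos: [441.4, -135.6, 7.8]
ee_rot: [-5.0, 89.9, -6.3]
force: [-0.6, -0.2, 2.3]
gripper_width: 18.1
time_s: 22.65
ee_pos: [438.8, -134.8, 65.9]
ee_rot: [160.2, 89.7, 158.9]
force: [0.3, -0.7, -1.1]
gripper_width: 18.1
t22.65 at [ 438.8 -134.8   65.9] F [ 0.3 -0.7 -1.1] w 18.1 rot [ 0.1  -0.31 -0.11]
  -> [627, 132, 250] off [-184.6  271.4  181.1] |375
```

View pics/q1.png

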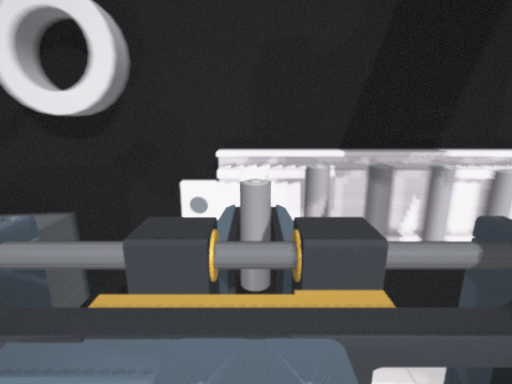

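```bash
python3 -m handwheel '{"gripper":[0.9,0.9,0.9,0.9,0.9],"offset":[[-35,0,0],[-75,5,5],[-115,15,15],[-150,35,27],[-180,60,40]],"rot":[[0,0,0],[0,0,0],[0,0,0],[0,0,0],[0,0,0]]}' && python3 -m handwheel '{"gripper":[0.9,0.9,0.9,0.9,0.9],"offset":[[0,34,24],[0,68,48],[0,102,72],[0,136,96],[0,170,120]],"rot":[[0,0,0],[0,0,0],[0,0,0],[0,0,0],[0,0,0]]}' && python3 -m handwheel '{"gripper":[0.9,0.9,0.9,0.9],"offset":[[0,25,12],[0,42,20],[0,42,20],[0,42,20]],"rot":[[0,0,0],[0,0,0],[0,0,0],[0,0,0]]}' && python3 -c "
from h import *
plan([627,132,119],yaw=88.6)
s=state();f=grab_frame('wrist'); cv2.imwrite('pics/q2.png',f[:,:,::-1]);print(state()['ee_pos'])
crop('w',f,125,90,345,250,3,'pics/q3.png')
print(proj('wrist',[625.4,70,162],s))"
```

```text
time_s: 23.12
ee_pos: [482.3, -77.1, 249.5]
ee_rot: [-16.6, 89.8, -18.1]
force: [1.0, -0.1, -1.3]
gripper_width: 18.1
time_s: 23.53
ee_pos: [606.5, 92.2, 246.5]
ee_rot: [-30.0, 90.0, -31.3]
force: [1.0, -0.2, 0.6]
gripper_width: 18.0
time_s: 23.87
ee_pos: [626.5, 132.5, 245.8]
ee_rot: [-137.9, 89.9, -139.1]
force: [-0.3, 0.1, -0.9]
gripper_width: 17.8
t23.87 at [626.5 132.5 245.8] F [-0.3  0.1 -0.9] w 17.8 rot [ 0.19 -0.06  0.05]
  -> [627, 132, 119] off [126.8  -0.4   0.6] |127
[626.24973147 131.54802826 246.26337972]
[185.88252789 196.31198562]
```

View pics/q3.png

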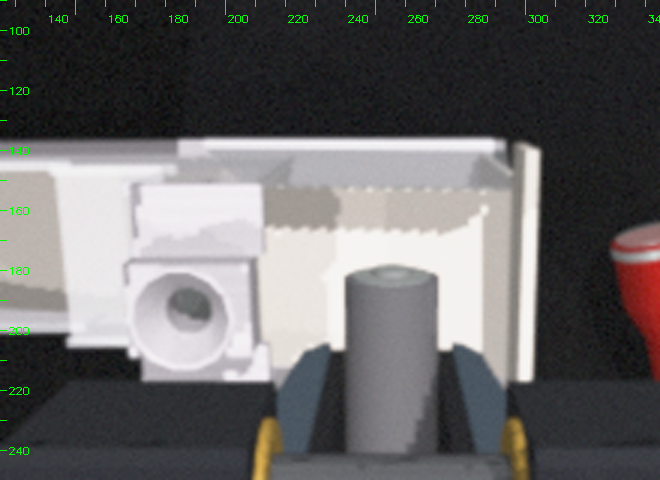

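```bash
python3 -m handwheel '{"gripper":[0.9,0.9,0.9,0.9,0.9],"offset":[[30,0,0.5],[60,0,0.5],[90,0,0.5],[110,0,0.5],[121,0,0.5]],"rot":[[0,0,0],[0,0,0],[0,0,0],[0,0,0],[0,0,0]]}' && python3 -m handwheel '{"gripper":[0.9,0.9],"offset":[[2,0,0],[4,0,0]],"rot":[[0,0,0],[0,0,0]]}'
python3 -c "
from h import *
plan([627,132,119],yaw=88.6)"
```

```text
time_s: 24.33
ee_pos: [625.0, 130.0, 123.2]
ee_rot: [-160.8, 89.7, -162.2]
force: [-0.1, 0.3, -0.7]
gripper_width: 17.9
time_s: 24.5
ee_pos: [627.5, 131.2, 122.6]
ee_rot: [2.7, 89.9, 1.4]
force: [0.5, 0.3, 0.5]
gripper_width: 18.3
t24.50 at [627.5 131.2 122.6] F [0.5 0.3 0.5] w 18.3 rot [ 0.04  0.09 -0.  ]
  -> [627, 132, 119] off [ 3.6  0.8 -0.6] |4
```

Lower 3 mm, then release.

```bash
python3 -m handwheel '{"gripper":[0.9,0.9],"offset":[[2,0,0],[3,0,0]],"rot":[[0,0,0],[0,0,0]]}' && python3 -m handwheel '{"gripper":[0.7,0.7,0.7,0.7],"offset":[[0,0,0],[0,0,0],[0,0,0],[0,0,0]],"rot":[[0,0,0],[0,0,0],[0,0,0],[0,0,0]]}' && python3 -m handwheel '{"gripper":[0.7,0.7,0.7,0.6,0.6],"offset":[[-8,0,0],[-20,0,0],[-40,0,0],[-75,0,0],[-115,0,0]],"rot":[[0,0,0],[0,0,0],[0,0,0],[0,0,0],[0,0,0]]}' && python3 -c "
from h import *
plan([440,-85,250],yaw=88.6)
f=grab_frame('wrist'); cv2.imwrite('pics/r1.png',f[:,:,::-1])
f=grab_frame('scene'); cv2.imwrite('pics/r2.png',f[:,:,::-1])
crop('s',f,220,130,380,280,4,'pics/r3.png')"
```

```text
time_s: 24.67
ee_pos: [628.2, 131.9, 120.5]
ee_rot: [9.9, 89.8, 8.6]
force: [-0.8, 0.6, -1.3]
gripper_width: 17.7
time_s: 25.0
ee_pos: [627.6, 132.1, 119.5]
ee_rot: [5.8, 89.9, 4.5]
force: [-0.2, -0.8, -1.1]
gripper_width: 27.2
time_s: 25.42
ee_pos: [626.0, 131.8, 233.9]
ee_rot: [-167.3, 89.8, -168.6]
force: [1.0, 0.5, 0.4]
gripper_width: 35.6
t25.42 at [626.  131.8 233.9] F [1.  0.5 0.4] w 35.6 rot [ 0.1  -0.2   0.05]
  -> [440, -85, 250] off [ -15.3 -221.  -181.1] |286
```

View pics/r3.png

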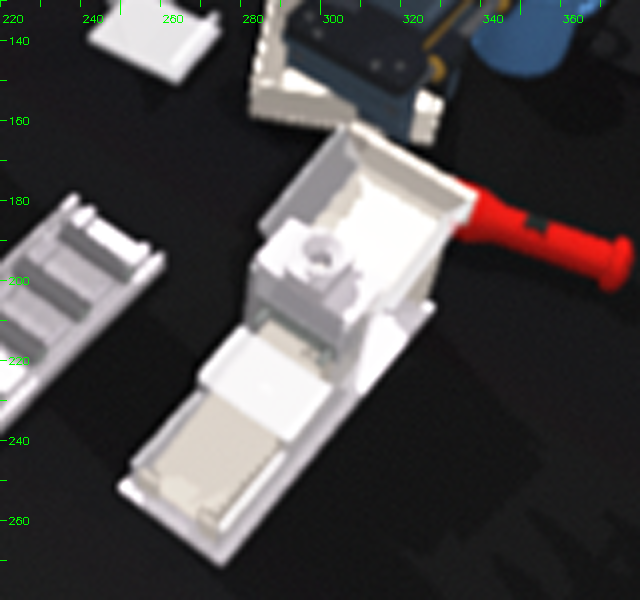

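View pics/r1.png

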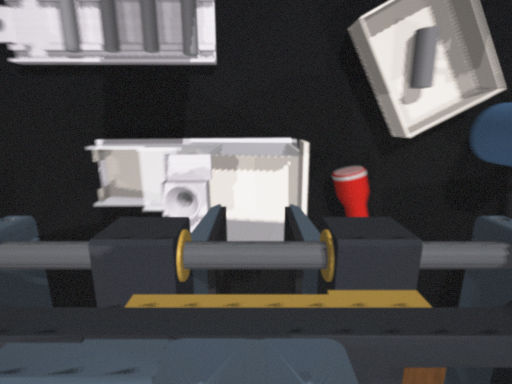

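```bash
python3 -m handwheel '{"gripper":[0.6,0.6,0.6,0.6,0.6],"offset":[[-5,-32,-24],[-10,-64,-48],[-12,-96,-75],[-12,-128,-102],[-12,-158,-129]],"rot":[[0,0,0],[0,0,0],[0,0,0],[0,0,0],[0,0,0]]}' && python3 -m handwheel '{"gripper":[0.6,0.6,0.6,0.6,0.6],"offset":[[10,-32,-26],[40,-63,-52],[80,-66,-52],[120,-66,-52],[160,-66,-52]],"rot":[[0,0,0],[0,0,0],[0,0,0],[0,0,0],[0,0,0]]}' && python3 -m handwheel '{"gripper":[0.6,0.6],"offset":[[20,0,0],[20,0,0]],"rot":[[0,0,0],[0,0,0]]}' && python3 -c "
from h import *
plan([440.5,-87.5,8.5],yaw=88.6)
s=state();f=grab_frame('wrist'); cv2.imwrite('pics/s1.png',f[:,:,::-1]);s2=state()
print(s2['ee_pos'])
crop('w',f,165,120,345,250,4,'pics/s2.png')
f=grab_frame('scene');crop('s',f,220,130,380,280,4,'pics/s3.png')
"
```

```text
time_s: 25.93
ee_pos: [493.3, -24.2, 246.4]
ee_rot: [-8.2, 89.9, -9.5]
force: [0.1, -1.2, 0.2]
gripper_width: 36.3
time_s: 26.35
ee_pos: [441.3, -88.8, 87.2]
ee_rot: [-8.6, 89.7, -10.0]
force: [0.6, -0.3, 0.0]
gripper_width: 36.2
time_s: 26.52
ee_pos: [437.8, -87.2, 63.8]
ee_rot: [166.4, 89.5, 165.1]
force: [-0.7, 1.5, -0.2]
gripper_width: 36.2
t26.52 at [437.8 -87.2  63.8] F [-0.7  1.5 -0.2] w 36.2 rot [ 0.07 -0.47 -0.11]
  -> [440.5, -87.5, 8.5] off [55.3 -0.4  3.2] |55
[439.98855725 -87.58959794  66.18078889]
```

View pics/s2.png

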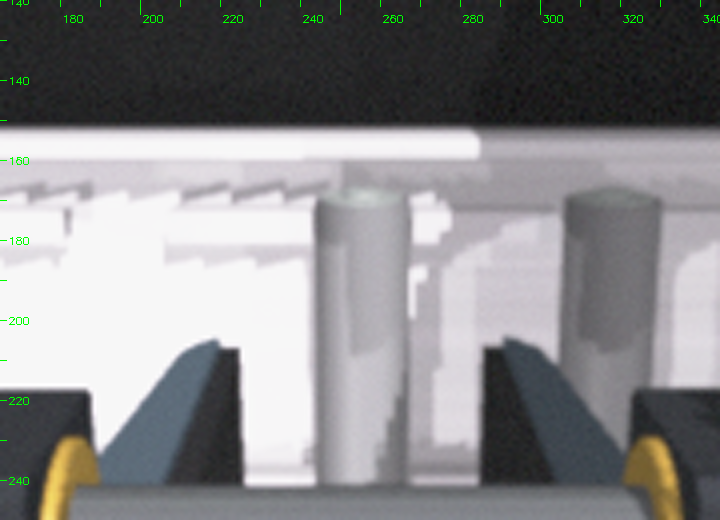

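View pics/s3.png

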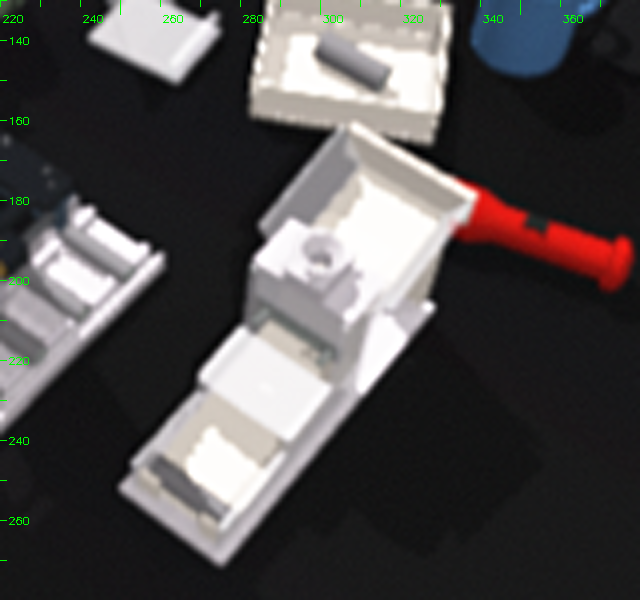

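```bash
python3 -m handwheel '{"gripper":[0.6,0.6,0.6,0.6,0.6],"offset":[[15,0,1],[30,0,1],[43,0,1],[52,0,1],[56,0,1]],"rot":[[0,0,0],[0,0,0],[0,0,0],[0,0,0],[0,0,0]]}' && python3 -m handwheel '{"gripper":[0.6,0.65,0.75,0.85,0.85],"offset":[[0,0,0],[0,0,0],[0,0,0],[0,0,0],[0,0,0]],"rot":[[0,0,0],[0,0,0],[0,0,0],[0,0,0],[0,0,0]]}' 15
```

```text
time_s: 27.03
ee_pos: [443.6, -88.0, 12.1]
ee_rot: [-6.8, 89.8, -8.1]
force: [-0.2, 0.0, -0.0]
gripper_width: 36.4
time_s: 27.45
ee_pos: [442.9, -87.9, 12.0]
ee_rot: [-3.4, 89.9, -4.7]
force: [0.4, 0.0, 2.1]
gripper_width: 18.1
```

```bash
python3 -m handwheel '{"gripper":[0.7,0.65,0.65,0.65,0.65],"offset":[[0,0,0],[0,0,0],[0,0,0],[2,0,-2],[4,0,-2]],"rot":[[0,0,0],[0,0,0],[0,0,0],[0,0,0],[0,0,0]]}' && python3 -m handwheel '{"gripper":[0.65,0.75,0.85,0.85,0.85],"offset":[[0,0,0],[0,0,0],[0,0,0],[0,0,0],[0,0,0]],"rot":[[0,0,0],[0,0,0],[0,0,0],[0,0,0],[0,0,0]]}' 15
```

```text
time_s: 27.87
ee_pos: [439.9, -87.7, 7.2]
ee_rot: [33.0, 90.0, 31.7]
force: [-0.3, -0.5, -0.4]
gripper_width: 31.9
time_s: 28.28
ee_pos: [440.4, -87.8, 7.4]
ee_rot: [6.1, 90.0, 4.8]
force: [0.8, -0.1, -0.5]
gripper_width: 18.2
```

```bash
python3 -m handwheel '{"gripper":[0.9,0.9,0.9,0.9,0.9],"offset":[[-10,0,0],[-35,0,0],[-70,0,0],[-110,0,0],[-150,0,0]],"rot":[[0,0,0],[0,0,0],[0,0,0],[0,0,0],[0,0,0]]}' 20 && python3 -m handwheel '{"gripper":[0.9,0.9,0.9,0.9,0.9],"offset":[[-30,20,16],[-55,44,35],[-80,70,55],[-88,100,80],[-88,130,105]],"rot":[[0,0,0],[0,0,0],[0,0,0],[0,0,0],[0,0,0]]}' && python3 -m handwheel '{"gripper":[0.9,0.9,0.9,0.9,0.9],"offset":[[0,32,25],[0,64,51],[0,85,70],[0,94.5,76],[0,94.5,76]],"rot":[[0,0,0],[0,0,0],[0,0,0],[0,0,0],[0,0,0]]}' && python3 -m handwheel '{"gripper":[0.9],"offset":[[0,0,0]],"rot":[[0,0,0]]}' && python3 -c "
from h import *
plan([627,132,119],yaw=88.6)
f=grab_frame('wrist'); cv2.imwrite('pics/t2.png',f[:,:,::-1]);plan([627,132,119],yaw=88.6)"
```

```text
time_s: 28.7
ee_pos: [439.5, -87.6, 158.7]
ee_rot: [147.1, 90.0, 145.8]
force: [0.8, 0.2, -1.9]
gripper_width: 17.9
time_s: 29.12
ee_pos: [550.2, 41.1, 248.9]
ee_rot: [3.1, 89.6, 1.8]
force: [0.5, -0.4, -0.3]
gripper_width: 18.1
time_s: 29.53
ee_pos: [626.9, 134.4, 244.2]
ee_rot: [166.7, 90.0, 165.5]
force: [-0.3, 0.4, -0.7]
gripper_width: 17.9
time_s: 29.62
ee_pos: [625.4, 132.0, 244.9]
ee_rot: [-135.8, 89.9, -137.0]
force: [0.1, 0.6, -0.8]
gripper_width: 17.9
t29.62 at [625.4 132.  244.9] F [ 0.1  0.6 -0.8] w 17.9 rot [ 0.13 -0.07  0.07]
  -> [627, 132, 119] off [125.9   0.2   1.8] |126
t29.67 at [625.2 131.4 245.4] F [-0.7 -0.7 -1.8] w 18.0 rot [ 0.08 -0.04  0.06]
  -> [627, 132, 119] off [126.4   0.8   1.9] |126
```

View pics/t2.png

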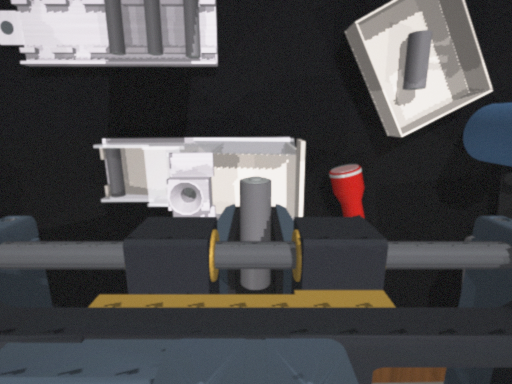

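```bash
python3 -m handwheel '{"gripper":[0.9,0.9,0.9,0.9,0.9],"offset":[[30,0.5,1.5],[60,0.5,1.5],[90,0.5,1.5],[112,0.5,1.5],[124,0.5,1.5]],"rot":[[0,0,0],[0,0,0],[0,0,0],[0,0,0],[0,0,0]]}' && python3 -m handwheel '{"gripper":[0.9,0.9],"offset":[[1,0,0],[2,0,0]],"rot":[[0,0,0],[0,0,0]]}'
```

```text
time_s: 30.08
ee_pos: [624.9, 130.6, 119.1]
ee_rot: [-160.9, 89.7, -162.3]
force: [-0.2, -1.0, 0.8]
gripper_width: 17.8
time_s: 30.25
ee_pos: [627.1, 131.5, 120.1]
ee_rot: [-51.4, 90.0, -52.8]
force: [-0.3, 0.3, -0.8]
gripper_width: 17.9
```

```bash
python3 -m handwheel '{"gripper":[0.7,0.7,0.7,0.7],"offset":[[0,0,0],[0,0,0],[0,0,0],[0,0,0]],"rot":[[0,0,0],[0,0,0],[0,0,0],[0,0,0]]}' && python3 -m handwheel '{"gripper":[0.7,0.7,0.7,0.6,0.6],"offset":[[-8,0,0],[-20,0,0],[-40,0,0],[-75,0,0],[-115,0,0]],"rot":[[0,0,0],[0,0,0],[0,0,0],[0,0,0],[0,0,0]]}' && python3 -c "
from h import *
plan([441.7,-39.5,250],[441.7,-39.5,62],yaw=88.6)"
```

```text
time_s: 30.58
ee_pos: [628.3, 132.8, 120.8]
ee_rot: [1.7, 89.8, 0.4]
force: [0.0, -1.4, 0.4]
gripper_width: 27.3
time_s: 31.0
ee_pos: [626.5, 132.9, 234.6]
ee_rot: [-169.4, 89.8, -170.7]
force: [0.1, 0.6, -0.2]
gripper_width: 35.8
t31.00 at [626.5 132.9 234.6] F [ 0.1  0.6 -0.2] w 35.8 rot [ 0.11 -0.19  0.04]
  -> [441.7, -39.5, 250] off [ -14.7 -176.6 -180.9] |253
  -> [441.7, -39.5, 62] off [ 173.3 -176.5 -180.3] |306
```

```bash
python3 -m handwheel '{"gripper":[0.6,0.6,0.6,0.6,0.6],"offset":[[-5,-26,-26],[-10,-52,-52],[-12,-78,-78],[-12,-104,-104],[-12,-130,-130]],"rot":[[0,0,0],[0,0,0],[0,0,0],[0,0,0],[0,0,0]]}' && python3 -m handwheel '{"gripper":[0.6,0.6,0.6,0.6,0.6],"offset":[[10,-26,-28],[35,-46,-51],[75,-46,-51],[115,-46,-51],[155,-46,-51]],"rot":[[0,0,0],[0,0,0],[0,0,0],[0,0,0],[0,0,0]]}' && python3 -m handwheel '{"gripper":[0.6,0.6,0.6],"offset":[[25,0,0],[30,0,0],[30,0,0]],"rot":[[0,0,0],[0,0,0],[0,0,0]]}' && python3 -c "
from h import *
plan([441.7,-39.5,8],yaw=88.6)
s=state();f=grab_frame('wrist'); cv2.imwrite('pics/u1.png',f[:,:,::-1]);s2=state()
crop('w',f,165,120,345,250,4,'pics/u2.png')
f=grab_frame('scene');crop('s',f,220,130,380,280,3,'pics/u3.png')
plan([441.7,-39.5,8],yaw=88.6)
"
```

```text
time_s: 31.42
ee_pos: [493.6, 5.3, 247.5]
ee_rot: [2.2, 89.9, 0.9]
force: [0.7, -0.7, 0.2]
gripper_width: 36.8
time_s: 31.83
ee_pos: [443.4, -39.3, 91.7]
ee_rot: [-1.9, 89.7, -3.3]
force: [1.1, 0.1, -0.6]
gripper_width: 36.8
time_s: 32.08
ee_pos: [442.4, -38.7, 60.8]
ee_rot: [167.3, 89.9, 166.0]
force: [0.8, -0.2, 1.6]
gripper_width: 36.9
t32.08 at [442.4 -38.7  60.8] F [ 0.8 -0.2  1.6] w 36.9 rot [ 0.1  -0.11 -0.02]
  -> [441.7, -39.5, 8] off [52.8 -0.9 -0.6] |53
t32.18 at [444.6 -38.9  63. ] F [-0.5 -0.3  0.3] w 36.6 rot [0.11 0.23 0.01]
  -> [441.7, -39.5, 8] off [55.  -0.6 -3.1] |55
```

View pics/u2.png

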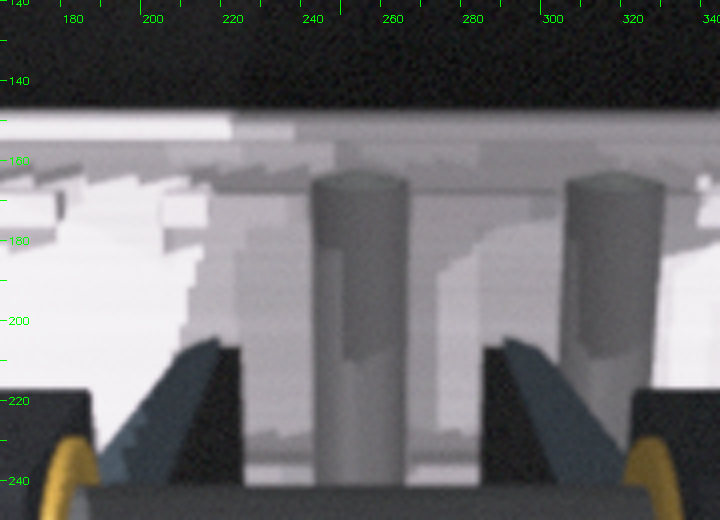

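View pics/u3.png

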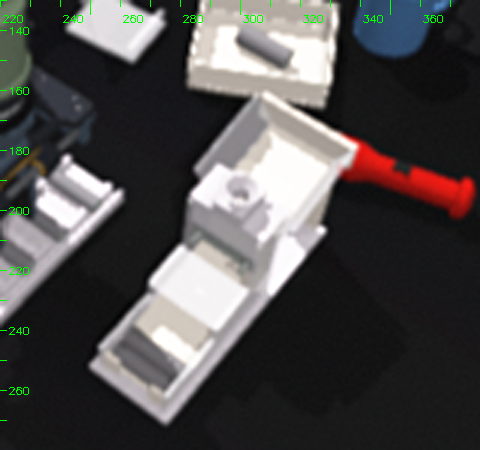

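```bash
python3 -m handwheel '{"gripper":[0.6,0.6,0.6,0.6,0.6],"offset":[[15,0,-1.5],[30,0,-1.5],[43,0,-1.5],[51,0,-1.5],[54,0,-1.5]],"rot":[[0,0,0],[0,0,0],[0,0,0],[0,0,0],[0,0,0]]}' && python3 -m handwheel '{"gripper":[0.6,0.6],"offset":[[0,0,0],[0,0,0]],"rot":[[0,0,0],[0,0,0]]}'
```

```text
time_s: 32.6
ee_pos: [442.5, -38.8, 8.0]
ee_rot: [-1.5, 89.8, -2.8]
force: [-0.9, -0.7, 0.1]
gripper_width: 36.9
time_s: 32.77
ee_pos: [442.5, -38.9, 8.3]
ee_rot: [-2.1, 89.8, -3.4]
force: [0.3, 0.2, 0.2]
gripper_width: 36.4
```

```bash
python3 -m handwheel '{"gripper":[0.7,0.8,0.85,0.85,0.85],"offset":[[0,0,0],[0,0,0],[0,0,0],[0,0,0],[0,0,0]],"rot":[[0,0,0],[0,0,0],[0,0,0],[0,0,0],[0,0,0]]}' 15 && python3 -m handwheel '{"gripper":[0.9,0.9,0.9,0.9,0.9],"offset":[[-10,0,0],[-35,0,0],[-70,0,0],[-110,0,0],[-150,0,0]],"rot":[[0,0,0],[0,0,0],[0,0,0],[0,0,0],[0,0,0]]}' 20 && python3 -m handwheel '{"gripper":[0.9,0.9,0.9,0.9,0.9],"offset":[[-30,16,16],[-55,35,36],[-80,57,58],[-87,81,83],[-87,106,108]],"rot":[[0,0,0],[0,0,0],[0,0,0],[0,0,0],[0,0,0]]}' && python3 -m handwheel '{"gripper":[0.9,0.9,0.9,0.9,0.9],"offset":[[0,25,26],[0,48,50],[0,65,66],[0,69,72],[0,69,72]],"rot":[[0,0,0],[0,0,0],[0,0,0],[0,0,0],[0,0,0]]}' && python3 -m handwheel '{"gripper":[0.9],"offset":[[0,0,0]],"rot":[[0,0,0]]}' && python3 -c "
from h import *
plan([627,132,120],yaw=88.6)
f=grab_frame('wrist'); cv2.imwrite('pics/v2.png',f[:,:,::-1]);plan([627,132,120],yaw=88.6)"
```

```text
time_s: 33.18
ee_pos: [441.9, -38.9, 7.8]
ee_rot: [0.4, 89.9, -0.9]
force: [-0.3, 0.4, 4.1]
gripper_width: 18.2
time_s: 33.6
ee_pos: [440.4, -38.7, 158.6]
ee_rot: [166.9, 89.9, 165.6]
force: [1.0, -0.1, -1.2]
gripper_width: 17.8
time_s: 34.02
ee_pos: [553.7, 65.7, 247.6]
ee_rot: [4.6, 89.6, 3.2]
force: [0.7, -0.4, -1.2]
gripper_width: 18.0
time_s: 34.43
ee_pos: [625.9, 132.9, 243.2]
ee_rot: [-147.5, 90.0, -148.7]
force: [-0.9, -1.1, -0.2]
gripper_width: 18.3
time_s: 34.52
ee_pos: [624.4, 131.4, 243.9]
ee_rot: [-142.8, 89.9, -144.1]
force: [-0.3, -0.2, -0.7]
gripper_width: 17.9
t34.52 at [624.4 131.4 243.9] F [-0.3 -0.2 -0.7] w 17.9 rot [ 0.11 -0.07  0.06]
  -> [627, 132, 120] off [123.8   0.7   2.7] |124
t34.57 at [624.2 131.  244.3] F [-0.2  0.2  0.3] w 18.3 rot [ 0.07 -0.04  0.05]
  -> [627, 132, 120] off [124.3   1.1   2.8] |124
```

View pics/v2.png

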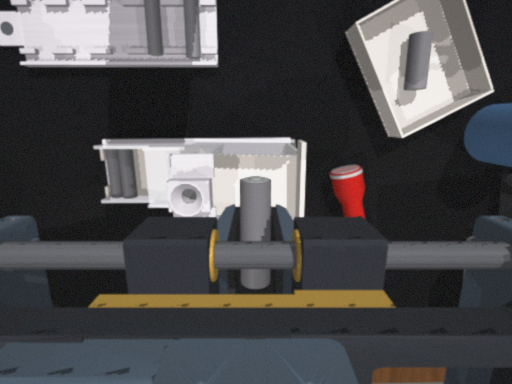

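```bash
python3 -m handwheel '{"gripper":[0.9,0.9,0.9,0.9,0.9],"offset":[[30,0.7,2.5],[60,0.7,2.5],[90,0.7,2.5],[112,0.7,2.5],[122,0.7,2.5]],"rot":[[0,0,0],[0,0,0],[0,0,0],[0,0,0],[0,0,0]]}' && python3 -m handwheel '{"gripper":[0.9,0.9],"offset":[[1,0,0],[2,0,0]],"rot":[[0,0,0],[0,0,0]]}' && python3 -m handwheel '{"gripper":[0.7,0.7,0.7,0.7],"offset":[[0,0,0],[0,0,0],[0,0,0],[0,0,0]],"rot":[[0,0,0],[0,0,0],[0,0,0],[0,0,0]]}' && python3 -m handwheel '{"gripper":[0.7,0.7,0.7,0.6,0.6],"offset":[[-8,0,0],[-20,0,0],[-40,0,0],[-75,0,0],[-115,0,0]],"rot":[[0,0,0],[0,0,0],[0,0,0],[0,0,0],[0,0,0]]}' && python3 -c "
from h import *
plan([443,8.8,250],[443,8.8,62],yaw=88.6)"
```

```text
time_s: 34.98
ee_pos: [624.9, 130.9, 119.7]
ee_rot: [-163.5, 89.7, -164.9]
force: [-0.3, 0.1, -0.3]
gripper_width: 18.0
time_s: 35.15
ee_pos: [628.0, 132.0, 121.6]
ee_rot: [5.7, 89.9, 4.3]
force: [-0.1, 1.3, -0.4]
gripper_width: 18.2
time_s: 35.48
ee_pos: [628.4, 132.7, 121.8]
ee_rot: [6.9, 89.8, 5.6]
force: [0.4, 0.7, 0.8]
gripper_width: 27.0
time_s: 35.9
ee_pos: [626.5, 132.6, 235.6]
ee_rot: [-167.5, 89.8, -168.8]
force: [0.7, -0.4, 0.1]
gripper_width: 35.8
t35.90 at [626.5 132.6 235.6] F [ 0.7 -0.4  0.1] w 35.8 rot [ 0.11 -0.18  0.04]
  -> [443, 8.8, 250] off [ -13.7 -127.9 -180.7] |222
  -> [443, 8.8, 62] off [ 174.3 -127.8 -180.1] |281
```

```bash
python3 -m handwheel '{"gripper":[0.6,0.6,0.6,0.6,0.6],"offset":[[-5,-20,-28],[-10,-40,-56],[-12,-60,-84],[-12,-80,-112],[-12,-100,-140]],"rot":[[0,0,0],[0,0,0],[0,0,0],[0,0,0],[0,0,0]]}' && python3 -m handwheel '{"gripper":[0.6,0.6,0.6,0.6,0.6],"offset":[[10,-16,-23],[35,-28,-41],[75,-28,-41],[115,-28,-41],[155,-28,-41]],"rot":[[0,0,0],[0,0,0],[0,0,0],[0,0,0],[0,0,0]]}' && python3 -m handwheel '{"gripper":[0.6,0.6,0.6],"offset":[[25,0,0],[30,0,0],[30,0,0]],"rot":[[0,0,0],[0,0,0],[0,0,0]]}' && python3 -c "
from h import *
plan([443,8.8,8],yaw=88.6)
s=state();f=grab_frame('wrist'); cv2.imwrite('pics/w1.png',f[:,:,::-1]);s2=state()
crop('w',f,165,120,345,250,4,'pics/w2.png')
f=grab_frame('scene');crop('s',f,220,130,380,280,3,'pics/w3.png')
plan([443,8.8,8],yaw=88.6)
"
```

```text
time_s: 36.32
ee_pos: [484.2, 35.3, 248.5]
ee_rot: [3.0, 89.9, 1.8]
force: [0.4, -0.9, -0.6]
gripper_width: 36.5
time_s: 36.73
ee_pos: [444.5, 8.6, 92.6]
ee_rot: [2.9, 89.7, 1.5]
force: [1.1, 0.2, -0.3]
gripper_width: 36.6
time_s: 36.98
ee_pos: [443.4, 8.9, 61.8]
ee_rot: [177.2, 89.9, 175.9]
force: [0.2, 0.5, 0.2]
gripper_width: 37.0
t36.98 at [443.4   8.9  61.8] F [0.2 0.5 0.2] w 37.0 rot [ 0.1  -0.11 -0.01]
  -> [443, 8.8, 8] off [53.8 -0.1 -0.3] |54
t37.08 at [445.7   8.9  64. ] F [-0.7 -1.   0.2] w 36.7 rot [ 0.11  0.23 -0.01]
  -> [443, 8.8, 8] off [56.  -0.2 -2.9] |56
```

View pics/w2.png

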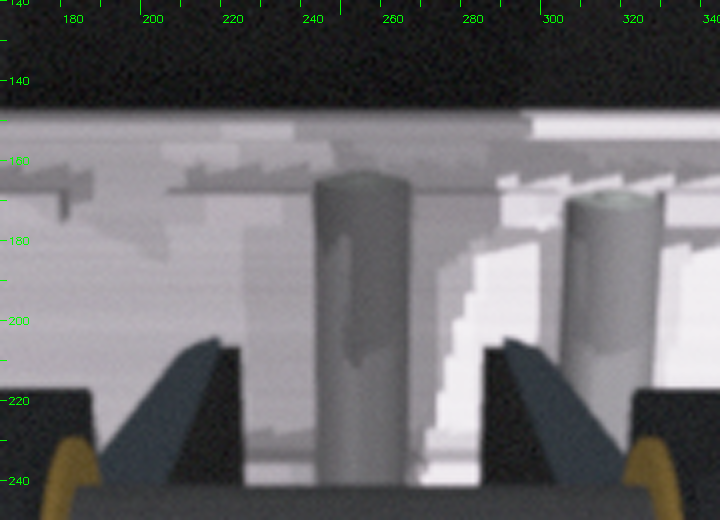

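View pics/w3.png

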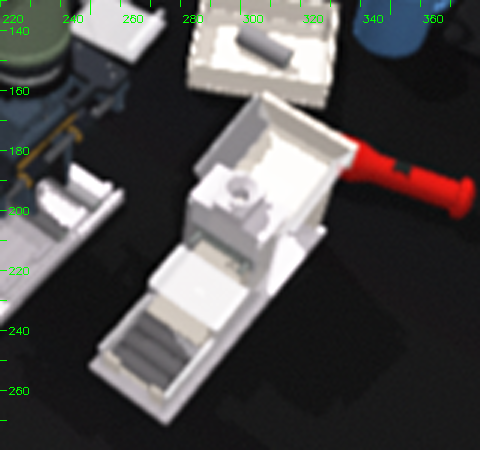

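Three cells now queue at the lip. Cell 4 is centred between the fingers (u≈255). Descend and grip.

```bash
python3 -m handwheel '{"gripper":[0.6,0.6,0.6,0.6,0.6],"offset":[[15,0,-1.5],[30,0,-1.5],[43,0,-1.5],[51,0,-1.5],[55,0,-1.5]],"rot":[[0,0,0],[0,0,0],[0,0,0],[0,0,0],[0,0,0]]}' && python3 -m handwheel '{"gripper":[0.6,0.6],"offset":[[0,0,0],[0,0,0]],"rot":[[0,0,0],[0,0,0]]}' && python3 -m handwheel '{"gripper":[0.7,0.8,0.85,0.85,0.85],"offset":[[0,0,0],[0,0,0],[0,0,0],[0,0,0],[0,0,0]],"rot":[[0,0,0],[0,0,0],[0,0,0],[0,0,0],[0,0,0]]}' 15
```

```text
time_s: 37.5
ee_pos: [443.7, 8.9, 8.1]
ee_rot: [2.2, 89.8, 0.9]
force: [0.6, -0.5, -0.1]
gripper_width: 36.6
time_s: 37.67
ee_pos: [443.5, 8.9, 8.3]
ee_rot: [2.2, 89.8, 1.0]
force: [0.5, -0.2, -0.0]
gripper_width: 36.6
time_s: 38.08
ee_pos: [443.0, 8.9, 7.8]
ee_rot: [3.4, 89.9, 2.1]
force: [-0.8, 0.7, 2.3]
gripper_width: 18.1
```

```bash
python3 -m handwheel '{"gripper":[0.9,0.9,0.9,0.9,0.9],"offset":[[-10,0,0],[-35,0,0],[-70,0,0],[-110,0,0],[-150,0,0]],"rot":[[0,0,0],[0,0,0],[0,0,0],[0,0,0],[0,0,0]]}' 20 && python3 -m handwheel '{"gripper":[0.9,0.9,0.9,0.9,0.9],"offset":[[-30,11,16],[-55,25,36],[-80,41,58],[-87,58,83],[-87,76,108]],"rot":[[0,0,0],[0,0,0],[0,0,0],[0,0,0],[0,0,0]]}' && python3 -m handwheel '{"gripper":[0.9,0.9,0.9,0.9,0.9],"offset":[[0,18,26],[0,35,50],[0,47,66],[0,51.5,74],[0,51.5,74]],"rot":[[0,0,0],[0,0,0],[0,0,0],[0,0,0],[0,0,0]]}' && python3 -m handwheel '{"gripper":[0.9],"offset":[[0,0,0]],"rot":[[0,0,0]]}' && python3 -c "
from h import *
plan([627,132,120],yaw=88.6)
f=grab_frame('wrist'); cv2.imwrite('pics/x2.png',f[:,:,::-1]);plan([627,132,120],yaw=88.6)"
```

```text
time_s: 38.5
ee_pos: [441.5, 8.9, 158.6]
ee_rot: [177.1, 89.9, 175.8]
force: [1.1, 0.3, -0.3]
gripper_width: 18.1
time_s: 38.92
ee_pos: [554.1, 83.2, 247.5]
ee_rot: [6.7, 89.6, 5.4]
force: [0.6, -0.6, -0.2]
gripper_width: 17.7
time_s: 39.33
ee_pos: [628.1, 132.9, 243.2]
ee_rot: [-155.8, 90.0, -157.0]
force: [-0.8, 0.1, -0.9]
gripper_width: 18.2
time_s: 39.42
ee_pos: [626.4, 131.7, 243.9]
ee_rot: [-147.0, 89.9, -148.3]
force: [0.0, -0.1, -0.6]
gripper_width: 17.9
t39.42 at [626.4 131.7 243.9] F [ 0.  -0.1 -0.6] w 17.9 rot [ 0.11 -0.07  0.05]
  -> [627, 132, 120] off [123.9   0.4   0.7] |124
t39.47 at [626.2 131.4 244.3] F [-0.8 -0.5  0.5] w 17.8 rot [ 0.08 -0.04  0.04]
  -> [627, 132, 120] off [124.3   0.7   0.9] |124
```

View pics/x2.png

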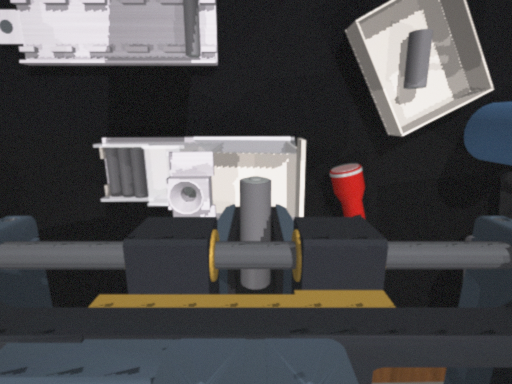

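```bash
python3 -m handwheel '{"gripper":[0.9,0.9,0.9,0.9,0.9],"offset":[[30,0.6,1],[60,0.6,1],[90,0.6,1],[112,0.6,1],[122,0.6,1]],"rot":[[0,0,0],[0,0,0],[0,0,0],[0,0,0],[0,0,0]]}' && python3 -m handwheel '{"gripper":[0.9,0.9],"offset":[[1,0,0],[2,0,0]],"rot":[[0,0,0],[0,0,0]]}' && python3 -m handwheel '{"gripper":[0.7,0.7,0.7,0.7],"offset":[[0,0,0],[0,0,0],[0,0,0],[0,0,0]],"rot":[[0,0,0],[0,0,0],[0,0,0],[0,0,0]]}' && python3 -m handwheel '{"gripper":[0.7,0.7,0.7,0.6,0.6],"offset":[[-8,0,0],[-20,0,0],[-40,0,0],[-75,0,0],[-115,0,0]],"rot":[[0,0,0],[0,0,0],[0,0,0],[0,0,0],[0,0,0]]}' && python3 -c "
from h import *
plan([444.2,56.8,250],[444.2,56.8,62],yaw=88.6)"
```

```text
time_s: 39.88
ee_pos: [625.2, 131.4, 119.7]
ee_rot: [-164.6, 89.7, -165.9]
force: [-0.7, 0.5, -1.4]
gripper_width: 17.7
time_s: 40.05
ee_pos: [628.4, 132.3, 121.6]
ee_rot: [6.0, 89.9, 4.7]
force: [0.4, -0.3, -0.1]
gripper_width: 17.7
time_s: 40.38
ee_pos: [629.0, 132.8, 121.8]
ee_rot: [7.3, 89.8, 6.0]
force: [-0.3, -0.3, -0.3]
gripper_width: 27.5
time_s: 40.8
ee_pos: [627.1, 132.6, 235.6]
ee_rot: [-167.1, 89.8, -168.4]
force: [1.5, 0.6, -0.4]
gripper_width: 35.6
t40.80 at [627.1 132.6 235.6] F [ 1.5  0.6 -0.4] w 35.6 rot [ 0.11 -0.18  0.04]
  -> [444.2, 56.8, 250] off [ -13.8  -79.9 -181.1] |198
  -> [444.2, 56.8, 62] off [ 174.2  -79.8 -180.5] |263
```

```bash
python3 -m handwheel '{"gripper":[0.6,0.6,0.6,0.6,0.6],"offset":[[-5,-15,-35],[-10,-30,-70],[-12,-45,-105],[-12,-60,-138],[-12,-70,-160]],"rot":[[0,0,0],[0,0,0],[0,0,0],[0,0,0],[0,0,0]]}' && python3 -m handwheel '{"gripper":[0.6,0.6,0.6,0.6,0.6],"offset":[[25,-6,-12],[55,-10,-21],[90,-10,-21],[125,-10,-21],[158,-10,-21]],"rot":[[0,0,0],[0,0,0],[0,0,0],[0,0,0],[0,0,0]]}' && python3 -m handwheel '{"gripper":[0.6,0.6,0.6],"offset":[[22,0,0],[27,0,0],[27,0,0]],"rot":[[0,0,0],[0,0,0],[0,0,0]]}' && python3 -c "
from h import *
plan([444.2,56.8,8],yaw=88.6)
s=state();f=grab_frame('wrist'); cv2.imwrite('pics/y1.png',f[:,:,::-1]);s2=state()
crop('w',f,165,120,345,250,4,'pics/y2.png')
f=grab_frame('scene');crop('s',f,220,130,380,280,3,'pics/y3.png')
plan([444.2,56.8,8],yaw=88.6)
"
```

```text
time_s: 41.22
ee_pos: [463.7, 65.5, 248.5]
ee_rot: [-7.6, 89.9, -8.9]
force: [-1.1, -0.3, -0.7]
gripper_width: 36.3
time_s: 41.63
ee_pos: [445.8, 56.9, 89.2]
ee_rot: [7.7, 89.8, 6.4]
force: [0.3, -0.4, -0.6]
gripper_width: 37.0
time_s: 41.88
ee_pos: [445.1, 56.9, 61.9]
ee_rot: [-172.5, 89.9, -173.8]
force: [-0.2, 0.5, 0.0]
gripper_width: 36.3
t41.88 at [445.1  56.9  61.9] F [-0.2  0.5  0. ] w 36.3 rot [ 0.1  -0.09  0.01]
  -> [444.2, 56.8, 8] off [53.9 -0.1 -0.8] |54
t41.98 at [447.   57.1  63.8] F [-0.7  0.   1. ] w 36.3 rot [ 0.1   0.21 -0.02]
  -> [444.2, 56.8, 8] off [55.8 -0.4 -3. ] |56
```

View pics/y2.png

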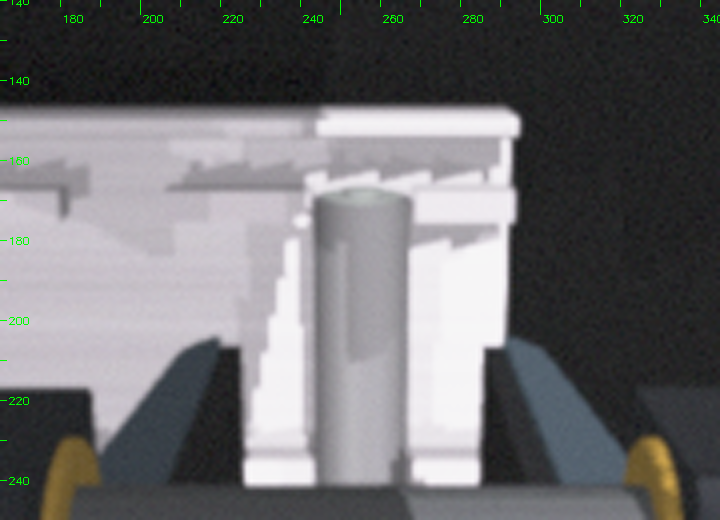

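View pics/y3.png

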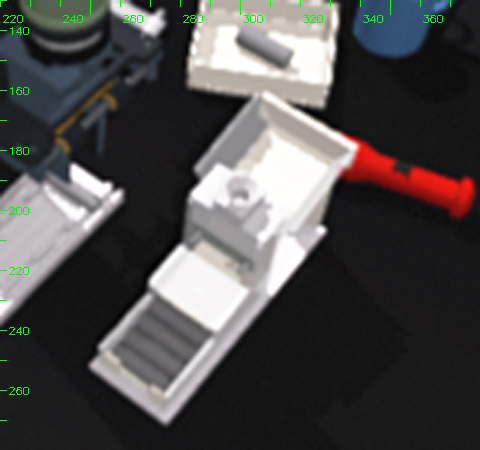

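Four in the dish; cell 5 centred between the fingers.

```bash
python3 -m handwheel '{"gripper":[0.6,0.6,0.6,0.6,0.6],"offset":[[15,0,-1],[30,0,-1],[43,0,-1],[51,0,-1],[55,0,-1]],"rot":[[0,0,0],[0,0,0],[0,0,0],[0,0,0],[0,0,0]]}' && python3 -m handwheel '{"gripper":[0.6,0.6],"offset":[[0,0,0],[0,0,0]],"rot":[[0,0,0],[0,0,0]]}' && python3 -m handwheel '{"gripper":[0.7,0.8,0.85,0.85,0.85],"offset":[[0,0,0],[0,0,0],[0,0,0],[0,0,0],[0,0,0]],"rot":[[0,0,0],[0,0,0],[0,0,0],[0,0,0],[0,0,0]]}' 15
```

```text
time_s: 42.4
ee_pos: [445.6, 57.1, 7.9]
ee_rot: [6.3, 89.9, 5.0]
force: [-0.2, -0.2, -0.8]
gripper_width: 36.4
time_s: 42.57
ee_pos: [445.5, 57.0, 8.2]
ee_rot: [6.4, 89.9, 5.2]
force: [-0.1, 0.3, 1.0]
gripper_width: 36.5
time_s: 42.98
ee_pos: [445.1, 57.0, 7.8]
ee_rot: [6.7, 89.9, 5.4]
force: [-0.0, 0.1, 4.0]
gripper_width: 18.0
```

```bash
python3 -m handwheel '{"gripper":[0.9,0.9,0.9,0.9,0.9],"offset":[[-10,0,0],[-35,0,0],[-70,0,0],[-110,0,0],[-150,0,0]],"rot":[[0,0,0],[0,0,0],[0,0,0],[0,0,0],[0,0,0]]}' 20 && python3 -m handwheel '{"gripper":[0.9,0.9,0.9,0.9,0.9],"offset":[[-30,7,16],[-55,16,36],[-80,26,58],[-87,37,83],[-87,48,108]],"rot":[[0,0,0],[0,0,0],[0,0,0],[0,0,0],[0,0,0]]}' && python3 -m handwheel '{"gripper":[0.9,0.9,0.9,0.9,0.9],"offset":[[0,11,26],[0,22,50],[0,29,66],[0,31.5,73],[0,31.5,73]],"rot":[[0,0,0],[0,0,0],[0,0,0],[0,0,0],[0,0,0]]}' && python3 -m handwheel '{"gripper":[0.9],"offset":[[0,0,0]],"rot":[[0,0,0]]}' && python3 -c "
from h import *
plan([627,132,120],yaw=88.6)
f=grab_frame('wrist'); cv2.imwrite('pics/z2.png',f[:,:,::-1]);plan([627,132,120],yaw=88.6)"
```

```text
time_s: 43.4
ee_pos: [443.6, 56.8, 158.6]
ee_rot: [-172.5, 89.9, -173.8]
force: [0.8, 0.6, -0.5]
gripper_width: 18.2
time_s: 43.82
ee_pos: [555.6, 103.1, 247.5]
ee_rot: [9.7, 89.6, 8.4]
force: [1.2, 1.4, -0.0]
gripper_width: 17.9
time_s: 44.23
ee_pos: [627.9, 132.6, 243.3]
ee_rot: [-153.5, 90.0, -154.8]
force: [0.5, -0.5, -0.7]
gripper_width: 18.0
time_s: 44.32
ee_pos: [626.4, 132.0, 244.0]
ee_rot: [-154.6, 89.9, -155.9]
force: [0.1, -0.9, -0.4]
gripper_width: 18.0
t44.32 at [626.4 132.  244. ] F [ 0.1 -0.9 -0.4] w 18.0 rot [ 0.1  -0.06  0.03]
  -> [627, 132, 120] off [1.24e+02 1.00e-01 7.00e-01] |124
t44.37 at [626.1 131.8 244.4] F [-1.  -0.1 -0.4] w 18.1 rot [ 0.09 -0.03  0.03]
  -> [627, 132, 120] off [124.4   0.3   0.9] |124
```

View pics/z2.png

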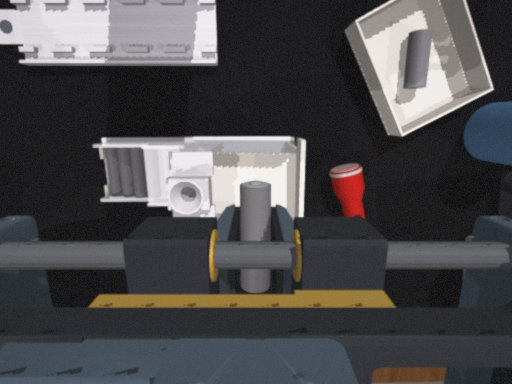

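```bash
python3 -m handwheel '{"gripper":[0.9,0.9,0.9,0.9,0.9],"offset":[[30,0.3,-2],[60,0.3,-2],[90,0.3,-2],[112,0.3,-2],[122,0.3,-2]],"rot":[[0,0,0],[0,0,0],[0,0,0],[0,0,0],[0,0,0]]}' && python3 -m handwheel '{"gripper":[0.9,0.9],"offset":[[1,0,0],[2,0,0]],"rot":[[0,0,0],[0,0,0]]}' && python3 -m handwheel '{"gripper":[0.7,0.7,0.7,0.7],"offset":[[0,0,0],[0,0,0],[0,0,0],[0,0,0]],"rot":[[0,0,0],[0,0,0],[0,0,0],[0,0,0]]}' && python3 -m handwheel '{"gripper":[0.7,0.7,0.7,0.6,0.6],"offset":[[-8,0,0],[-20,0,0],[-40,0,0],[-75,0,0],[-115,0,0]],"rot":[[0,0,0],[0,0,0],[0,0,0],[0,0,0],[0,0,0]]}' && python3 -m handwheel '{"gripper":[0.6,0.6,0.6,0.6,0.6],"offset":[[-20,-10,-30],[-40,-20,-60],[-60,-30,-90],[-80,-40,-110],[-80,-40,-110]],"rot":[[0,0,0],[0,0,0],[0,0,0],[0,0,0],[0,0,0]]}' && python3 -m handwheel '{"gripper":[0.6,0.6,0.6,0.6,0.6],"offset":[[0,0,-20],[0,0,-40],[0,0,-40],[0,0,-40],[0,0,-40]],"rot":[[0,0,0],[0,0,0],[0,0,0],[0,0,0],[0,0,0]]}' && python3 -c "
from h import *
plan([627,132,120],yaw=88.6)
f=grab_frame('wrist'); cv2.imwrite('pics/zz2.png',f[:,:,::-1])
f=grab_frame('scene'); cv2.imwrite('pics/zz3.png',f[:,:,::-1]);crop('s',f,220,130,380,280,4,'pics/zz4.png')
f=grab_frame('top'); cv2.imwrite('pics/zz5.png',f[:,:,::-1])"
```

```text
time_s: 44.78
ee_pos: [622.2, 131.7, 119.7]
ee_rot: [-165.2, 89.7, -166.6]
force: [-0.1, -0.4, -0.3]
gripper_width: 18.2
time_s: 44.95
ee_pos: [625.4, 132.5, 121.6]
ee_rot: [8.4, 89.9, 7.0]
force: [0.6, 0.3, -0.6]
gripper_width: 17.8
time_s: 45.28
ee_pos: [626.0, 132.7, 121.8]
ee_rot: [7.3, 89.8, 6.0]
force: [0.8, -0.0, 0.9]
gripper_width: 27.5
time_s: 45.7
ee_pos: [624.0, 132.5, 235.6]
ee_rot: [-167.0, 89.8, -168.3]
force: [1.3, 0.8, -0.1]
gripper_width: 36.0
time_s: 46.12
ee_pos: [512.4, 94.2, 321.7]
ee_rot: [6.8, 89.5, 5.4]
force: [0.3, -1.2, 0.9]
gripper_width: 36.6
time_s: 46.53
ee_pos: [475.2, 96.3, 315.6]
ee_rot: [8.0, 89.9, 6.7]
force: [0.3, 0.1, 0.1]
gripper_width: 36.4
t46.53 at [475.2  96.3 315.6] F [0.3 0.1 0.1] w 36.4 rot [ 0.11  0.12 -0.02]
  -> [627, 132, 120] off [195.9  39.1 150.5] |250
```

View pics/zz3.png

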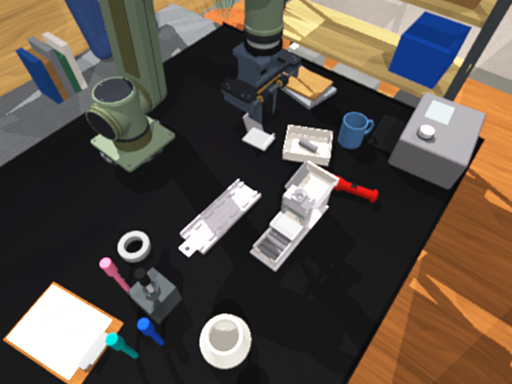

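View pics/zz4.png

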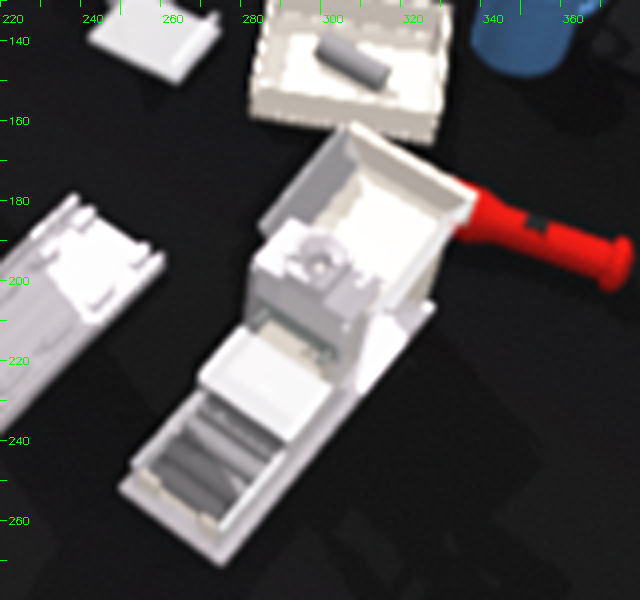

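View pics/zz5.png

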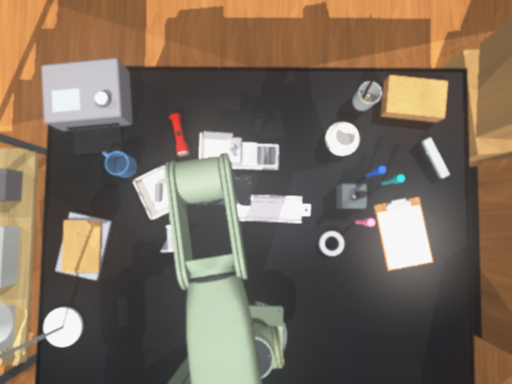

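```bash
python3 -m handwheel '{"gripper":[0.6,0.6,0.6,0.6,0.6],"offset":[[0,-25,20],[0,-55,40],[0,-85,70],[0,-115,100],[0,-140,130]],"rot":[[0,0,0],[0,0,0],[0,0,0],[0,0,0],[0,0,0]]}' && python3 -m handwheel '{"gripper":[0.6,0.6,0.6,0.6,0.6],"offset":[[0,0,20],[0,0,30],[0,0,30],[0,0,30],[0,0,30]],"rot":[[0,0,0],[0,0,0],[0,0,0],[0,0,0],[0,0,0]]}' && python3 -c "
from h import *
f=grab_frame('wrist'); cv2.imwrite('pics/A1.png',f[:,:,::-1]);crop('s',f,200,90,400,240,4,'pics/A2.png')
f=grab_frame('scene'); crop('s',f,220,180,320,280,5,'pics/A3.png'); crop('s',f,90,240,200,360,5,'pics/A4.png')"
```

```text
time_s: 47.1
ee_pos: [602.5, -48.9, 315.3]
ee_rot: [-12.2, 90.0, -13.5]
force: [1.5, 1.6, -0.0]
gripper_width: 36.5
time_s: 47.52
ee_pos: [630.6, -47.4, 315.3]
ee_rot: [136.9, 90.0, 135.6]
force: [-0.4, 1.1, -0.0]
gripper_width: 37.0
```

View pics/A2.png

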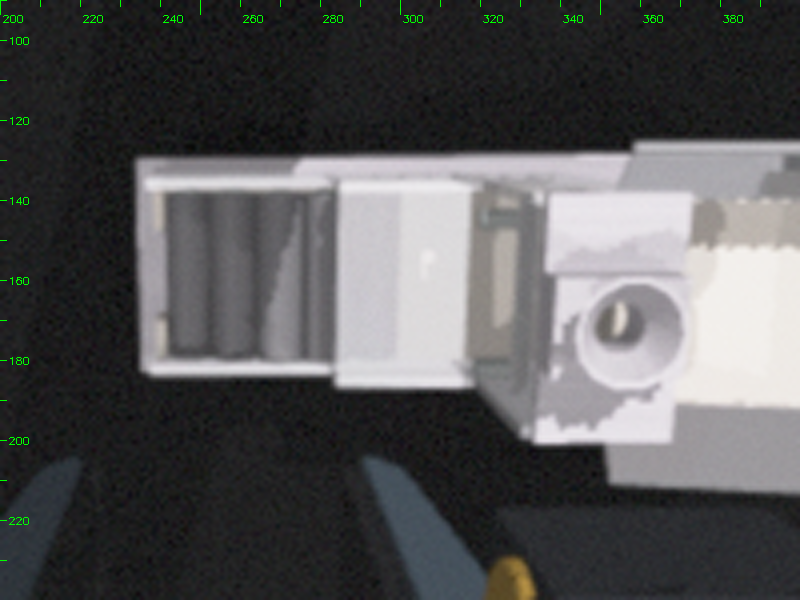

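View pics/A3.png

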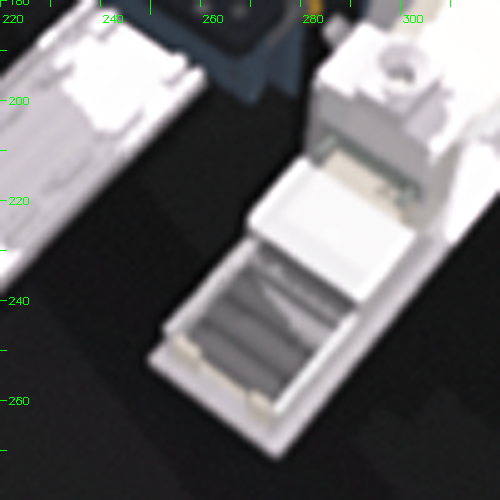

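View pics/A4.png

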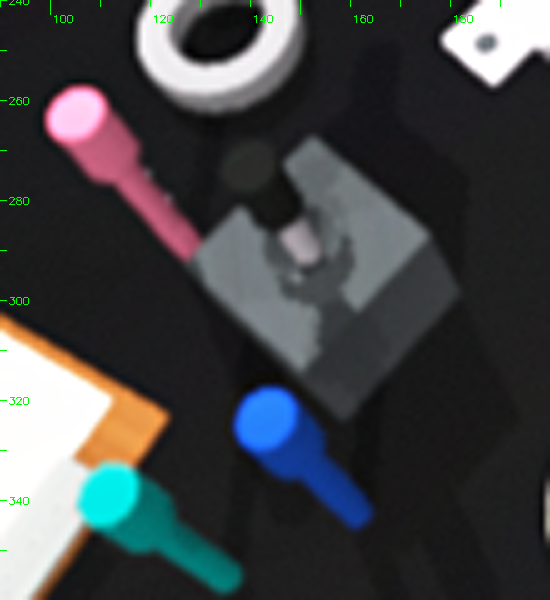

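```bash
python3 -c "
import cv2,numpy as np
a=cv2.imread('pics/A1.png')[130:190,270:335]; b=cv2.imread('pics/j1.png')[128:188,277:342]
f=lambda c:cv2.resize(np.clip((c.astype(float)-120)*1.9,0,255).astype('uint8'),None,fx=6,fy=6,interpolation=cv2.INTER_CUBIC)
cv2.imwrite('pics/B.png',np.hstack([f(a),f(b)]))"
```

```text
(no output)
```

View pics/B.png

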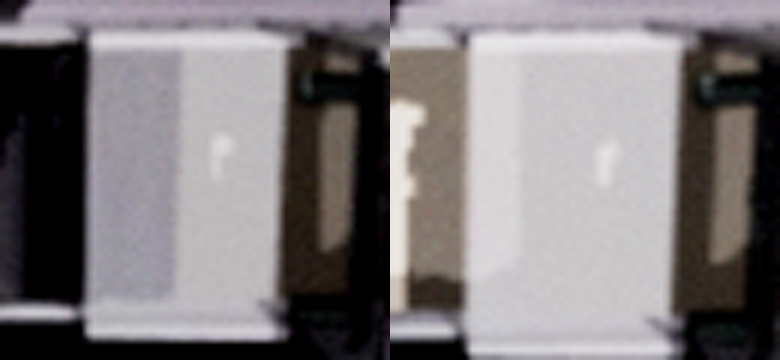

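```bash
python3 -m handwheel '{"gripper":[0.6,0.6,0.6,0.6,0.6],"offset":[[-5,0,0],[-5,0,0],[-5,0,0],[-5,0,0],[-5,0,0]],"rot":[[0,0,0],[0,0,0],[0,0,0],[0,0,0],[0,0,0]]}' && python3 -c "
from h import *
f=grab_frame('scene'); cv2.imwrite('pics/C1.png',f[:,:,::-1])"
```

```text
time_s: 48.03
ee_pos: [631.0, -47.5, 320.7]
ee_rot: [2.7, 89.9, 1.4]
force: [1.2, -0.5, 0.1]
gripper_width: 36.7
```

View pics/C1.png

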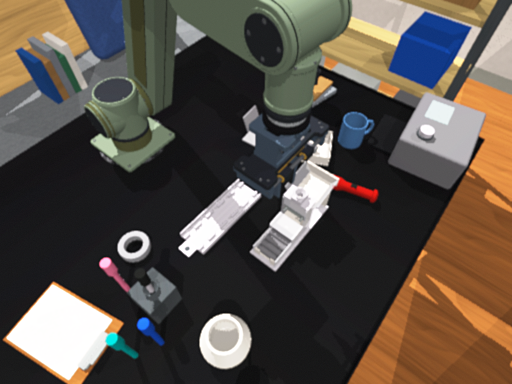

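The tray is empty, the cells are queued at the lip around (272,243), the rod is in its holder at (152,285), and the bystanders are where they started.

```bash
python3 -c "
from workcell import *
print(job_done())"
```

```text
the job is handed in; nothing more can be done
None
```

The job is handed in after about 48 s on the robot's clock. My last checks agree that it is complete, but no verdict was reported.

**What I did:** I pulled the rod, pushed the fat cell out through the clear-out hole (about 9 N peak seen), and stood the rod back in its holder. I then lifted the fat cell from the dish into the white box. All five slim cells were present, so I fed cells 1 to 5 through the infeed one at a time, in order from the tab.

**Last checks:**
- **Tray and ramp:** both were empty.
- **Slim cells:** four showed side by side in the dish. The fifth showed only as a dark band through the outlet cover, right behind them, so I inferred it rather than saw it plainly.
- **Fat cell:** it was in the upright box in the last clear view; the arm mostly hid the box in the final picture.
- **Rod:** upright in its upright holder. I did not measure the tip depth after letting go.
- **Bystanders:** they looked to be where they started, and the gripper was clear of everything.

**What went wrong or disagreed:** my first grip on cell 2 was too shallow, so I opened the fingers, lowered them and gripped again in its slot. The TCP readings wavered by 1 to 3 mm from one reading to the next, so I centred the grasps from the wrist pictures. I saw neither the box nor the holder knocked aside.

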